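Image the slide trays and lock them in the cam clamp

ROBOT

A 6-joint arm with a two-finger parallel gripper is mounted at the origin on the work surface. World frame = base frame: x ahead of the robot, y to its left, z up, the work surface at z = 0. Lengths are in m, angles in degrees, forces in N, time in s.
With the tool pointing down it reaches from about 0.3 to 0.75 m from the base axis. Payload 8.5 kg.
Tool frame: the origin (TCP) lies between the finger pads, 19 mm behind the fingertips; this is the grasp point; z points along the fingers, y is the direction in which the jaws open and shut (so a half turn about z gives the same grasp; the last joint's range is limited). The gripper opens to 85 mm and grips with 20 to 120 N. Pads are 22 mm wide; open, the fingers measure 114 mm over their backs; the gripper's body (76 mm by 85 mm) begins 54 mm behind the grasp point. The pads swing forward as they close: fully open they stand 13 mm farther back than shut.
Start: joints at [58.768, 21.807, 74.336, -0, 83.858, -12.336], TCP at [0.178, 0.52, 0.25] pointing down, gripper open.
Joint ranges: [-178.18, 178.18], [-50.72, 133.34], [12.68, 142.11], [-81.47, 261.47], [9.98, 163.14], [-165.26, 165.26]. Speed limits (degrees/s): [136.94, 136.94, 180, 180, 180, 180].

INTERFACE

Orientations are given as a 3x3 rotation matrix whose columns are the frame's x, y, z axes.
In Python, from rig import env gives the robot as it stands. The module is installed in compiled form; this text tells all that it offers.
- The arm moves only by the tool carry_out, never from a script. Its argument "rows" is a list of rows, each an object of numbers: "tx", "ty", "tz": the shift along the tool's x, y, z in cm; "yaw": the turn about the tool's z in rad. In form: [{"tx": .., "ty": .., "tz": .., "yaw": ..}, ...]. A call has 1 to 12 rows; each row shifts and turns the pose as measured when the row begins, along the tool's axes as they then stand; what a row does not reach is not made up. A row lasts 1/10 s, in which the tool goes at most 50 mm and 8.59 degrees, less where a joint would pass 70% of its speed; a pose out of reach is approached as far as the arm can. A call is refused whole if a number of a shift passes 5 or a number of a turn 0.15, either way. A call with a gripper value outside its range is refused whole. "jaw" is the closure, from -1 (fully open) to 1 (shut), set as the call begins (left out, the last holds). The fingers move at their own pace and stop on an object; "squeeze" is the grip in N (left out, the last holds). Time passes only in rows, so rows that do not move let the fingers close. It gives the time, the measured TCP pose, the force and the opening at its end, in the units of the state.
- env.observe(): the state, without advancing time (a new reading comes with each control period).
- env.get_image(name): name is "scene" or "side" or "wrist"; returns the picture (400x640x3 uint8, red, green, blue); there is no depth.
- env.camera_params(name): a dict with "vertical_fov" (degrees; the focal length in pixels is half the picture's height over the tangent of half this angle, whatever the lens; pixels are square), "cx", "cy" (the principal point, pixels), "view" (4x4, takes a point from world to camera coordinates). Camera axes: x right, y up, looking along -z (the intrinsics and any distortion apply to the point x, -y, -z); pixel columns grow to the right and rows downward; lengths in m; the calibration is good to about 2 mm. A picture is of the moment at which its call begins: read the wrist's pose just before it. camera_params takes no time and is no camera call; for the wrist camera it gives the pose at the moment of the call.
- env.close_job(): hands the job in, once; it reports no verdict.
The state is a dict: "time_s": time; "q": joint angles; "qvel": joint speeds; "joint_efforts": joint torques, N m; "position": TCP position; "tool_rot": TCP orientation; "ft_force": force on the tool from outside, world axes, zero at the start; "wrist_torque": the same for the moment, N m; "grip_width": finger opening in m.
Only numpy, scipy, OpenCV 4.12 (cv2) and the standard library are available. Lean on these libraries where they do the work, as an engineer would, in place of code of your own. Each camera call takes 0.05 s, during which the arm holds its last target. There are 200 camera calls.

TASK

Flip the red cam lever of the tray clamp open, then show the slide trays to the imager one at a time, blue first, then yellow, then green (one may be missing today): hold each still and level for three seconds at the viewing point between the orange pointers, long side in line with them, and lay it flat in the clamp bed between the stop and the jaw. When all are in the bed, turn the adjusting nut until its red pointer is on the green mark and flip the lever fully closed, so that the trays are clamped at the set tension; leave the phone, the oil bottle and the clear dish alone.

Things in the scene. Friction and masses are not known exactly. Their poses are not given: they have to be found in the camera images.
- tray_blue: closed slide tray, loose, 0.1 to 0.2 kg; None if absent. White plate 52 (x) x 100 (y) x 12 mm (z) with a solid blue ridge on top, 20 mm wide (x), 60 mm long (y), rising from 12 to 34 mm above the underside; pinch the ridge across x. Origin: centre of the underside; z up. Symmetric under a half turn.
- tray_yellow: closed slide tray, loose, 0.1 to 0.2 kg; None if absent. White plate 52 (x) x 100 (y) x 12 mm (z) with a solid yellow ridge on top, 20 mm wide (x), 60 mm long (y), rising from 12 to 34 mm above the underside; pinch the ridge across x. Origin: centre of the underside; z up. Symmetric under a half turn.
- tray_green: closed slide tray, loose, 0.1 to 0.2 kg; None if absent. White plate 52 (x) x 100 (y) x 12 mm (z) with a solid green ridge on top, 20 mm wide (x), 60 mm long (y), rising from 12 to 34 mm above the underside; pinch the ridge across x. Origin: centre of the underside; z up. Symmetric under a half turn.
- view (a point): viewing point, in the air 90 mm above the lens of the imager (white box, 110 (x) x 150 (y) x 60 mm high, round black lens on top). The centre of a tray's underside belongs here, tray level, its long side along this y, either way round. Thin dark posts, 150 mm high, 10 mm thick, stand at y = -92 and +92 mm; orange cones at their tops point at it. z up.
- bed (a point): centre of the clamp's tray bed: top face, 8 mm above the bench, of a fixed aluminium plate 200 (x) x 150 mm (y). Trays lie on it side by side, long side along y, at any x within +-70 mm (62 mm spacing leaves room for fingers), between a fixed grey stop (face at y = -50 mm) and a blue jaw that slides along y; both 190 mm wide, tops at most 26 mm above the bed. Clamped trays come to y = 0. z up.
- lever (a joint): red cam lever, rad: 0 closed (25 degrees above level, pointing along the bed's +y, over the nut), 1.4 fully open (upright, just past it towards the bed). Stays where it is left (friction 0.1 N m). Turns about the bed's +x axis through lever_hinge. Closed it stands in the way of turning the nut.
- lever_hinge (a point): axis of the cam lever, on the clamp (fixed), at bed (0, 125, 47) mm
- lever_tip (a point): centre of the lever's grip: a red cross-bar 18 mm in diameter, 24 mm long along the bed's x, 80 mm from the hinge; pinch its two ends along the bed's x and carry it round the hinge, tool pointing down (the arm of the lever is 12 mm thick). 89 mm above the bench when closed; fingertips 19 mm below it clear the nut.
- nut (a joint): adjusting nut of the clamp, rad, 0 to 4, grows clockwise seen from above; starts between 0.2 and 0.9. At 2.4 its red pointer is on the green mark, which lies on the bed's +y side of the nut. It stays where it is left (friction 0.05 N m). It advances the jaw 2 mm per rad.
- nut_grip (a point): on the nut's upright axis, half-way up its grip, 54 mm above the bench, at bed y = 205 mm + 5.5 mm x lever joint (it rides on the pull rod). The grip is a black bar 50 mm long, 14 mm thick, 18 mm tall, on a 52 mm disc. The bar turns with the nut: seen from above, its red end points 3.971 rad minus the nut joint anticlockwise from the bed's x, so along the bed's +y at joint 2.4.
- jaw (a joint): spring travel of the blue jaw, m: 0 when it presses nothing, about 0.0025 when trays are clamped at the set tension (3 N per mm). The jaw's free face is at bed y = 52.3 mm - 2 mm x nut joint + 5.5 mm x (value of the lever), which leaves 8 mm of play or more for a tray when the lever is open and the nut not yet tightened.
- phone: phone lying on the bench, 72 x 148 x 9 mm; leave it alone
- oil: amber bottle of immersion oil, 44 mm wide, 85 mm high, origin at its foot; leave it alone
- dish: clear open plastic dish, 75 x 120 x 28 mm; leave it alone

How it is judged:
By the outcome, as a careful person would: the job done as asked, in the order asked, and still so for the second after the job is handed in, with the robot touching nothing.
Of tray_blue, tray_yellow, tray_green only 2 to 3 are there at a start; the rules pass over those that are not, and their reading is None.
At some moment in a run one of tray_blue, tray_yellow, tray_green may be knocked a few centimetres aside while the robot is not near it.
It also fails if it takes over 208 s, if anything falls off the work surface, if the arm or the gripper's body presses on something with over 40 N, if the wrist force passes 120 N, or if a joint passes its speed limit or range.

## Working session

There is one attempt and no reset: what is moved stays moved. The work goes in short steps, Python scripts to look and compute and a tool call to move; the robot and the scene stay as the last step left them, time stands still between calls to the robot, and variables do not carry over. Pictures are saved under pics/ and viewed, about 12 in all and at most 16, crops included, and the job is handed in when it is done.

Besides the shell and the picture viewer there is one more tool, called after "Emit:" by a JSON object that holds its "api" and its "payload". carry_out: Moves the arm, as the interface text tells. Its arguments: {"type":"object","properties":{"rows":{"type":"array","items":{"type":"object","properties":{"tx":{"type":"number"},"ty":{"type":"number"},"tz":{"type":"number"},"yaw":{"type":"number"}}}},"jaw":{"type":"number"},"squeeze":{"type":"number"}},"required":["rows"]}

```bash
mkdir -p pics; cat > h.py <<'E'
import numpy as np, cv2
from rig import env
def snap(n,f=None):
    P=env.camera_params(n); im=env.get_image(n)
    if f: cv2.imwrite('pics/'+f,cv2.cvtColor(im,cv2.COLOR_RGB2BGR))
    return im,P
E
python3 - <<'E'
from h import *
print(env.observe())
for n in('scene','side','wrist'):
    im,P=snap(n,n+'0.png'); print(n,P)
E
```

```text
{'time_s': 0.0, 'q': array([ 5.87695313e+01,  2.18416204e+01,  7.43841984e+01, -1.40213269e-03,
        8.38574492e+01, -1.23353105e+01]), 'qvel': array([0.01648165, 0.01437307, 0.01669771, 0.09925287, 0.00373442,
       0.0080045 ]), 'joint_efforts': array([-9.95733317e-04, -4.48457515e+01, -2.31281018e+01, -2.60815359e-04,
        4.78827264e-03,  1.37471193e-05]), 'position': array([0.17797637, 0.52013353, 0.24940912]), 'tool_rot': array([[-9.46113477e-01,  3.23834452e-01, -7.32704348e-04],
       [ 3.23835154e-01,  9.46112687e-01, -1.25531603e-03],
       [ 2.86706302e-04, -1.42494684e-03, -9.99998944e-01]]), 'ft_force': array([ 1.22980511,  0.59555177, -0.07363174]), 'wrist_torque': array([ 0.00186214, -0.01710838,  0.00692514]), 'grip_width': 0.08536578598021838}
scene {'vertical_fov': 42.97017565704538, 'cx': 323.3675713712599, 'cy': 205.83915558039382, 'view': array([[-8.67996971e-01,  4.96568835e-01, -8.07058706e-04,
         4.89884226e-01],
       [-3.18383628e-01, -5.55282446e-01,  7.68305454e-01,
         1.46038485e-01],
       [ 3.81068399e-01,  6.67143761e-01,  6.40082868e-01,
        -1.55641262e+00],
       [ 0.00000000e+00,  0.00000000e+00,  0.00000000e+00,
         1.00000000e+00]])}
side {'vertical_fov': 44.84092453785063, 'cx': 317.41813995139375, 'cy': 199.46878450640514, 'view': array([[ 0.9913822 , -0.13088963,  0.00540663, -0.59760331],
       [ 0.0897607 ,  0.70876683,  0.69970894, -0.16988191],
       [-0.09541668, -0.69319368,  0.71440757, -1.2412286 ],
       [ 0.        ,  0.        ,  0.        ,  1.        ]])}
wrist {'vertical_fov': 66.15247186304634, 'cx': 319.6573182090307, 'cy': 203.2411752657292, 'view': array([[ 0.324272  ,  0.9459624 , -0.00167707, -0.55008316],
       [-0.91053265,  0.31164518, -0.2716755 ,  0.03589348],
       [-0.25647216,  0.08962379,  0.96238745, -0.37847076],
       [ 0.        ,  0.        ,  0.        ,  1.        ]])}
```

View pics/scene0.png

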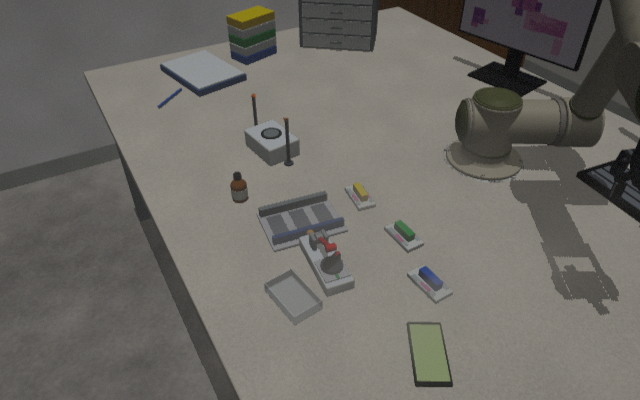

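View pics/side0.png

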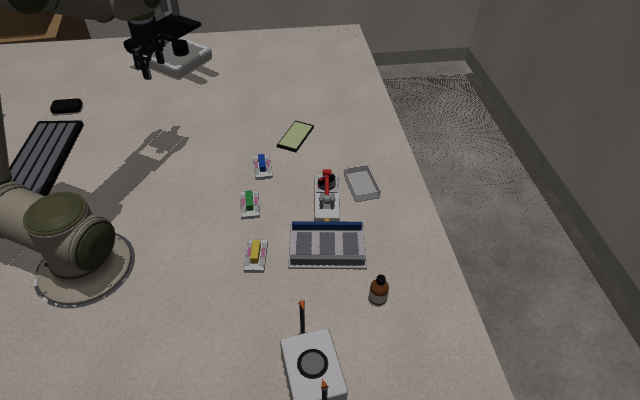

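Scene: all three trays are present, with blue at (429,278), green (404,232) and yellow (361,190). The clamp is at about (310,225) with its lever closed over the nut, and the imager at (272,140). Side: blue (262,161), green (249,200), yellow (256,250), clamp bed (327,245), lever tip (326,172), imager lens (312,362).

```bash
cat >> h.py <<'E'
def ray(P,u,v):
    f=200/np.tan(np.radians(P['vertical_fov'])/2); V=P['view']
    d=V[:3,:3].T@np.array([(u-P['cx'])/f,-(v-P['cy'])/f,-1.]); c=-V[:3,:3].T@V[:3,3]
    return c,d
def onz(P,u,v,z):
    c,d=ray(P,u,v); return c+d*(z-c[2])/d[2]
def proj(P,X):
    f=200/np.tan(np.radians(P['vertical_fov'])/2); p=P['view'][:3,:3]@np.array(X)+P['view'][:3,3]
    return P['cx']+f*p[0]/-p[2], P['cy']-f*p[1]/-p[2]
def tri(rs):
    A=np.zeros((3,3));b=np.zeros(3)
    for c,d in rs:
        d=d/np.linalg.norm(d);M=np.eye(3)-np.outer(d,d);A+=M;b+=M@c
    return np.linalg.solve(A,b)
HUE=dict(blue=(100,125,110,40),yellow=(20,32,130,60),green=(45,80,90,40),red=(0,5,130,60),orange=(5,17,150,80))
def blobs(im,c,box=None,amin=8):
    h=cv2.cvtColor(im,cv2.COLOR_RGB2HSV);a,b,s,v=HUE[c]
    m=cv2.inRange(h,(a,s,v),(b,255,255))
    if c=='red': m|=cv2.inRange(h,(174,s,v),(180,255,255))
    if box: k=np.zeros_like(m);k[box[1]:box[3],box[0]:box[2]]=1;m*=k
    n,l,st,ce=cv2.connectedComponentsWithStats(m)
    return sorted([(int(st[i,4]),ce[i].round(1).tolist(),cv2.minAreaRect(np.argwhere(l==i)[:,::-1].astype(np.float32))) for i in range(1,n) if st[i,4]>=amin],key=lambda t:-t[0])
E
python3 - <<'E'
from h import *
for n in('scene','side'):
    im=cv2.cvtColor(cv2.imread(f'pics/{n}0.png'),cv2.COLOR_BGR2RGB);P=env.camera_params(n)
    box=(240,80,460,320) if n=='scene' else (230,100,400,399)
    for c in HUE:
        for a,ce,r in blobs(im,c,box)[:4]:
            z={'red':.089,'orange':.15}.get(c,.03)
            print(n,c,a,ce,onz(P,*ce,z).round(3))
P=env.camera_params('side')
for p in [(289,266),(366,266),(363,222),(291,222)]: print(p,onz(P,*p,.01).round(3))
print('lens',onz(P,312,362,.06).round(3), onz(env.camera_params('scene'),271,132,.06).round(3))
E
```

```text
scene blue 80 [426.9, 271.8] [0.468 0.306 0.03 ]
scene yellow 49 [358.7, 187.2] [ 0.432 -0.036  0.03 ]
scene green 85 [405.3, 228.5] [0.423 0.164 0.03 ]
scene red 38 [329.5, 245.2] [0.648 0.173 0.089]
side blue 209 [326.7, 223.0] [0.633 0.04  0.03 ]
side blue 106 [261.7, 162.2] [0.472 0.311 0.03 ]
side yellow 172 [254.6, 251.1] [ 0.436 -0.031  0.03 ]
side green 126 [248.7, 200.0] [0.427 0.154 0.03 ]
side red 119 [326.5, 180.4] [0.647 0.144 0.089]
side red 10 [320.7, 178.8] [0.632 0.153 0.089]
side orange 27 [301.6, 303.7] [ 0.533 -0.277  0.15 ]
side orange 22 [323.3, 383.9] [ 0.553 -0.449  0.15 ]
(289, 266) [ 0.52  -0.075  0.01 ]
(366, 266) [ 0.714 -0.099  0.01 ]
(363, 222) [0.736 0.049 0.01 ]
(291, 222) [0.539 0.074 0.01 ]
lens [ 0.543 -0.361  0.06 ] [ 0.538 -0.371  0.06 ]
```

```bash
python3 - <<'E'
from h import *
a=cv2.imread('pics/side0.png')[130:280,230:400];b=cv2.imread('pics/scene0.png')[170:320,250:450]
cv2.imwrite('pics/c1.png',np.vstack([cv2.resize(a,(340*2,600))[:,:,:]])) 
E
```

```text
(no output)
```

View pics/c1.png

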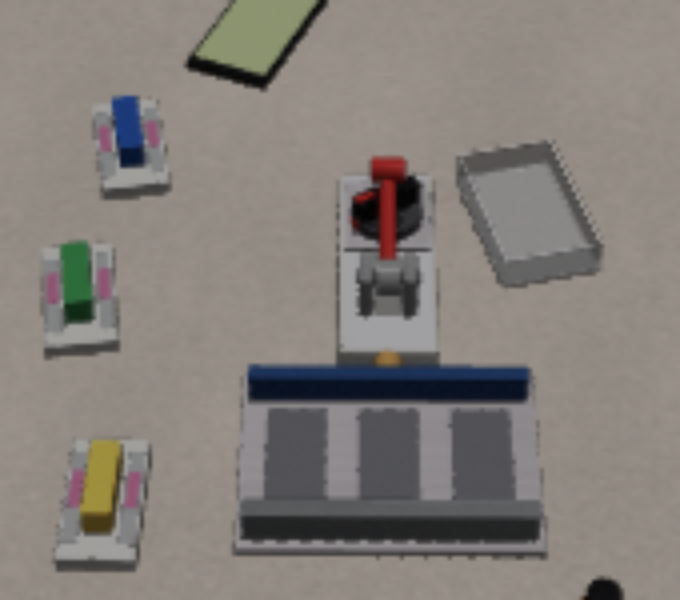

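```bash
cat >> h.py <<'E'
import json
def plan(pos,psi,n):
    """rows (<=n) to take the TCP to world pos, jaw direction psi (deg, mod 180)"""
    o=env.observe();R=o['tool_rot'];p=o['position'];q=np.degrees(np.arctan2(R[1,1],R[0,1]))
    d=(q-psi+90)%180-90; a=np.radians(d)/n; D=(np.array(pos)-p)/n
    print('at',p.round(4),'psi',round(q,2),'q6',round(o['q'][5],1),'dist',np.linalg.norm(D*n).round(3),'t',o['time_s'])
    for k in range(n):
        t=np.radians(q)-a*k; y=np.array([np.cos(t),np.sin(t),0]);x=np.array([-y[1],y[0],0])
        r=[100*D@x,100*D@y,-100*D[2],a]
        print(json.dumps(dict(zip(('tx','ty','tz','yaw'),np.round(r,2).tolist())) if abs(a)<.1 else dict(tx=round(r[0],1),ty=round(r[1],1),tz=round(r[2],1),yaw=round(a,3))),end=', ')
    print()
E
python3 - <<'E'
from h import *
o=env.observe();P=env.camera_params('wrist');c=-P['view'][:3,:3].T@P['view'][:3,3]
print('cam in tool',o['tool_rot'].T@(c-o['position']))
plan([.63,.08,.32],-7,12); plan([.63,.08,.32],-7,12)
E
```

```text
cam in tool [ 0.06801831  0.00082243 -0.12355872]
at [0.178  0.5202 0.2496] psi 71.1 q6 -12.3 dist 0.635 t 0.15
{"tx": -4.8, "ty": -2.3, "tz": -0.6, "yaw": 0.114}, {"tx": -5.0, "ty": -1.7, "tz": -0.6, "yaw": 0.114}, {"tx": -5.1, "ty": -1.1, "tz": -0.6, "yaw": 0.114}, {"tx": -5.2, "ty": -0.5, "tz": -0.6, "yaw": 0.114}, {"tx": -5.3, "ty": 0.1, "tz": -0.6, "yaw": 0.114}, {"tx": -5.2, "ty": 0.7, "tz": -0.6, "yaw": 0.114}, {"tx": -5.1, "ty": 1.2, "tz": -0.6, "yaw": 0.114}, {"tx": -4.9, "ty": 1.8, "tz": -0.6, "yaw": 0.114}, {"tx": -4.7, "ty": 2.4, "tz": -0.6, "yaw": 0.114}, {"tx": -4.4, "ty": 2.9, "tz": -0.6, "yaw": 0.114}, {"tx": -4.0, "ty": 3.4, "tz": -0.6, "yaw": 0.114}, {"tx": -3.6, "ty": 3.8, "tz": -0.6, "yaw": 0.114}, 
at [0.178  0.5202 0.2496] psi 71.1 q6 -12.3 dist 0.635 t 0.15
{"tx": -4.8, "ty": -2.3, "tz": -0.6, "yaw": 0.114}, {"tx": -5.0, "ty": -1.7, "tz": -0.6, "yaw": 0.114}, {"tx": -5.1, "ty": -1.1, "tz": -0.6, "yaw": 0.114}, {"tx": -5.2, "ty": -0.5, "tz": -0.6, "yaw": 0.114}, {"tx": -5.3, "ty": 0.1, "tz": -0.6, "yaw": 0.114}, {"tx": -5.2, "ty": 0.7, "tz": -0.6, "yaw": 0.114}, {"tx": -5.1, "ty": 1.2, "tz": -0.6, "yaw": 0.114}, {"tx": -4.9, "ty": 1.8, "tz": -0.6, "yaw": 0.114}, {"tx": -4.7, "ty": 2.4, "tz": -0.6, "yaw": 0.114}, {"tx": -4.4, "ty": 2.9, "tz": -0.6, "yaw": 0.114}, {"tx": -4.0, "ty": 3.4, "tz": -0.6, "yaw": 0.114}, {"tx": -3.6, "ty": 3.8, "tz": -0.6, "yaw": 0.114},
```

Emit:
{"api": "carry_out", "payload": {"rows": [{"tx": -4.8,"ty": -2.3,"tz": -0.6,"yaw": 0.114},{"tx": -4.8,"ty": -1.7,"tz": -0.6,"yaw": 0.114},{"tx": -4.8,"ty": -1.1,"tz": -0.6,"yaw": 0.114},{"tx": -4.8,"ty": -0.5,"tz": -0.6,"yaw": 0.114},{"tx": -4.8,"ty": 0.1,"tz": -0.6,"yaw": 0.114},{"tx": -4.8,"ty": 0.7,"tz": -0.6,"yaw": 0.114},{"tx": -4.8,"ty": 1.2,"tz": -0.6,"yaw": 0.114},{"tx": -4.8,"ty": 1.8,"tz": -0.6,"yaw": 0.114},{"tx": -4.7,"ty": 2.4,"tz": -0.6,"yaw": 0.114},{"tx": -4.4,"ty": 2.9,"tz": -0.6,"yaw": 0.114},{"tx": -4.0,"ty": 3.4,"tz": -0.6,"yaw": 0.114},{"tx": -3.6,"ty": 3.8,"tz": -0.6,"yaw": 0.114}]}}

```text
time_s: 1.35
position: [0.5961, 0.0946, 0.3173]
tool_rot: [[0.171, 0.985, -0.006], [0.985, -0.171, -0.003], [-0.004, -0.006, -1.0]]
ft_force: [0.3, 0.9, -0.5]
grip_width: 0.0853
```

```bash
python3 - <<'E'
from h import *
plan([.63,.09,.32],-7,6)
E
```

```text
at [0.5961 0.0946 0.3173] psi -9.84 q6 7.7 dist 0.034 t 1.35
{"tx": 0.02, "ty": 0.57, "tz": -0.05, "yaw": -0.01}, {"tx": 0.02, "ty": 0.57, "tz": -0.05, "yaw": -0.01}, {"tx": 0.01, "ty": 0.57, "tz": -0.05, "yaw": -0.01}, {"tx": 0.01, "ty": 0.57, "tz": -0.05, "yaw": -0.01}, {"tx": 0.0, "ty": 0.57, "tz": -0.05, "yaw": -0.01}, {"tx": -0.0, "ty": 0.57, "tz": -0.05, "yaw": -0.01},
```

Emit:
{"api": "carry_out", "payload": {"rows": [{"ty": 1.7,"yaw": -0.03},{"ty": 1.7,"yaw": -0.02},{}]}}

```text
validation failed for argument at $.ro...
```

```bash
python3 - <<'E'
from h import *
im,P=snap('wrist','w1.png'); np.save('w1.npy',P['view']);print(env.observe()['position'])
E
```

```text
[0.60013093 0.08903477 0.31662147]
```

View pics/w1.png

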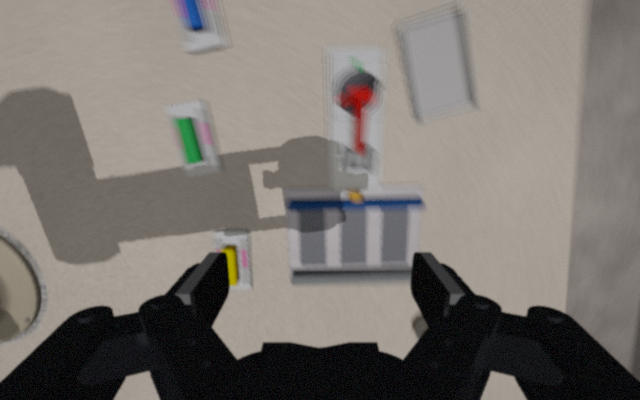

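The image is motion-blurred. It shows the clamp at (355,235), nut (355,90), and the trays at left. Settle, then retake.

Emit:
{"api": "carry_out", "payload": {"rows": [{"tx": 2,"ty": 1.5,"tz": 0,"yaw": -0.02},{"tx": 0,"ty": 0,"tz": 0,"yaw": 0},{"tx": 0,"ty": 0,"tz": 0,"yaw": 0},{"tx": 0,"ty": 0,"tz": 0,"yaw": 0}]}}

```text
time_s: 1.8
position: [0.6201, 0.1029, 0.3142]
tool_rot: [[0.168, 0.986, -0.009], [0.986, -0.168, -0.005], [-0.007, -0.008, -1.0]]
ft_force: [-0.3, -0.2, 0.2]
grip_width: 0.0855
```

```bash
python3 - <<'E'
from h import *
im,P=snap('wrist','w2.png'); np.save('w2.npy',P['view'])
for c in ('blue','yellow','green','red'):
    for a,ce,r in blobs(im,c,amin=30)[:3]: print(c,a,ce,onz(P,*ce,.03).round(4),[np.round(t,1) for t in r])
cv2.imwrite('pics/w2c.png',cv2.resize(cv2.imread('pics/w2.png')[0:320,160:500],None,fx=1.85,fy=1.85,interpolation=cv2.INTER_CUBIC))
E
```

```text
blue 1327 [336.3, 208.9] [0.6323 0.0442 0.03  ] [array([336.9, 208.8]), array([ 10.9, 134.2]), np.float64(88.2)]
blue 789 [168.5, 18.3] [0.4732 0.3095 0.03  ] [array([168.4,  17.9]), array([43.3, 20.1]), np.float64(72.9)]
yellow 59 [335.6, 200.9] [0.6331 0.0557 0.03  ] [array([335.5, 201. ]), array([ 8., 11.]), np.float64(90.0)]
green 876 [169.5, 147.4] [0.4288 0.1643 0.03  ] [array([169.5, 147. ]), array([47.6, 19.4]), np.float64(72.6)]
green 43 [333.5, 70.1] [0.6562 0.2208 0.03  ] [array([333.5,  70. ]), array([10.,  3.]), np.float64(90.0)]
red 911 [334.7, 117.9] [0.6489 0.1648 0.03  ] [array([331. , 126.5]), array([65., 32.]), np.float64(90.0)]
```

View pics/w2c.png

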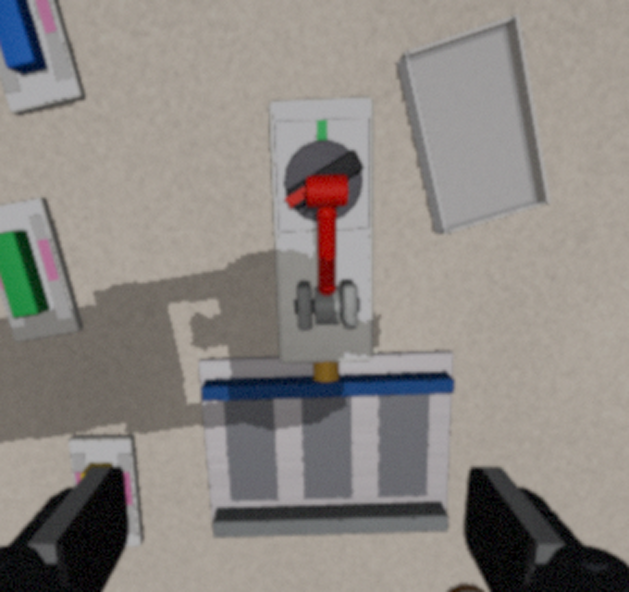

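Wrist view shows the clamp sharp: grip bar centre at crop (327,189), hinge (327,305), jaw ends (203,389) and (453,383), and the stop's top inner edge (215,519) to (447,515). The nut's red end points to the lower left.

```bash
python3 - <<'E'
from h import *
P=env.camera_params('wrist');P['view']=np.load('w2.npy')
g=lambda x,y,z:onz(P,160+x/1.85,y/1.85,z)
ang=lambda a,b:round(float(np.degrees(np.arctan2(*(b-a)[1::-1]))),2)
for nm,a,b in [('jawtop',(203,387,.034),(453,381,.034)),('stoptop inner',(215,519,.034),(447,515,.034)),('stoptop outer',(215,535,.034),(447,529,.034)),('stop bot',(214,508,.008),(446,505,.008)),
 ('plate bed far',(200,360,.008),(452,352,.008)),('base far',(271,100,.01),(371,97,.01)),('base L',(271,100,.01),(281,360,.01)),('base R',(371,97,.01),(374,355,.01)),('lever tip-hinge',(327,305,.055),(327,189,.094)),('grip',(306,191,.089),(348,188,.089)),('nutdisc/mark',(323,181,.04),(321,130,.035))]:
    A,B=g(*a),g(*b);print(nm,A.round(4),B.round(4),'mid',((A+B)/2).round(4),'len',np.linalg.norm(A-B).round(4),'ang',ang(A,B))
E
```

```text
jawtop [0.5419 0.0602 0.034 ] [0.7254 0.034  0.034 ] mid [0.6337 0.0471 0.034 ] len 0.1854 ang -8.11
stoptop inner [ 0.5279 -0.0493  0.034 ] [ 0.7105 -0.076   0.034 ] mid [ 0.6192 -0.0627  0.034 ] len 0.1846 ang -8.32
stoptop outer [ 0.5249 -0.0635  0.034 ] [ 0.7093 -0.0886  0.034 ] mid [ 0.6171 -0.076   0.034 ] len 0.1861 ang -7.74
stop bot [ 0.5224 -0.0532  0.008 ] [ 0.7155 -0.0825  0.008 ] mid [ 0.619  -0.0679  0.008 ] len 0.1954 ang -8.61
plate bed far [0.5384 0.075  0.008 ] [0.7327 0.0487 0.008 ] mid [0.6355 0.0619 0.008 ] len 0.1961 ang -7.69
base far [0.6264 0.2476 0.01  ] [0.6943 0.2379 0.01  ] mid [0.6604 0.2428 0.01  ] len 0.0686 ang -8.18
base L [0.6264 0.2476 0.01  ] [0.6009 0.065  0.01  ] mid [0.6137 0.1563 0.01  ] len 0.1844 ang -97.94
base R [0.6943 0.2379 0.01  ] [0.6726 0.0569 0.01  ] mid [0.6835 0.1474 0.01  ] len 0.1822 ang -96.82
lever tip-hinge [0.6418 0.1089 0.055 ] [0.6512 0.1814 0.094 ] mid [0.6465 0.1452 0.0745] len 0.0829 ang 82.62
grip [0.6392 0.1825 0.089 ] [0.6636 0.1801 0.089 ] mid [0.6514 0.1813 0.089 ] len 0.0245 ang -5.8
nutdisc/mark [0.6521 0.1884 0.04  ] [0.6559 0.22   0.035 ] mid [0.654  0.2042 0.0375] len 0.0323 ang 83.1
```

```bash
cat >> h.py <<'E'
YAW=-8.0; B0=np.array([.625,-.0135,.008])
def bed(x,y,z,b0=None):
    c,s=np.cos(np.radians(YAW)),np.sin(np.radians(YAW)); return (B0 if b0 is None else b0)+np.array([c*x-s*y,s*x+c*y,z])
E
python3 - <<'E'
from h import *
plan([.652,.1815,.15],-8,5)
E
```

```text
at [0.62   0.103  0.3144] psi -9.64 q6 8.4 dist 0.185 t 1.85
{"tx": 1.66, "ty": 0.37, "tz": 3.29, "yaw": -0.01}, {"tx": 1.65, "ty": 0.38, "tz": 3.29, "yaw": -0.01}, {"tx": 1.65, "ty": 0.39, "tz": 3.29, "yaw": -0.01}, {"tx": 1.65, "ty": 0.4, "tz": 3.29, "yaw": -0.01}, {"tx": 1.65, "ty": 0.41, "tz": 3.29, "yaw": -0.01},
```

Emit:
{"api": "carry_out", "payload": {"rows": [{"tx": 1.66,"ty": 0.37,"tz": 3.3,"yaw": -0.01},{"tx": 1.66,"ty": 0.38,"tz": 3.3,"yaw": -0.01},{"tx": 1.66,"ty": 0.39,"tz": 3.3,"yaw": -0.01},{"tx": 1.66,"ty": 0.4,"tz": 3.3,"yaw": 0},{"tx": 1.66,"ty": 0.4,"tz": 3.3,"yaw": 0},{"tx": 0,"ty": 0,"tz": 0,"yaw": 0},{"tx": 0,"ty": 0,"tz": 0,"yaw": 0}]}}

```text
time_s: 2.55
position: [0.6489, 0.1844, 0.149]
tool_rot: [[0.135, 0.991, -0.001], [0.991, -0.135, -0.006], [-0.006, 0.0, -1.0]]
ft_force: [0.2, 0.1, 0.8]
grip_width: 0.0857
```

```bash
python3 - <<'E'
from h import *
im,P=snap('wrist','w3.png')
for a,ce,r in blobs(im,'red',amin=30)[:3]: print(a,ce,[np.round(t,1) for t in r],onz(P,*ce,.089))
plan([.652,.1815,.089],-8,4)
print(proj(P,[.652,.1815,.089]))
E
```

```text
1945 [319.0, 247.3] [array([324.9, 252.3]), array([86.3, 48.6]), np.float64(69.8)] [0.64778493 0.17193578 0.089     ]
at [0.6487 0.1843 0.1489] psi -7.75 q6 13.8 dist 0.06 t 2.6
{"tx": -0.06, "ty": 0.09, "tz": 1.5, "yaw": 0.0}, {"tx": -0.06, "ty": 0.09, "tz": 1.5, "yaw": 0.0}, {"tx": -0.06, "ty": 0.09, "tz": 1.5, "yaw": 0.0}, {"tx": -0.06, "ty": 0.09, "tz": 1.5, "yaw": 0.0}, 
(np.float64(323.50811371573195), np.float64(232.81730849101456))
```

View pics/w3.png

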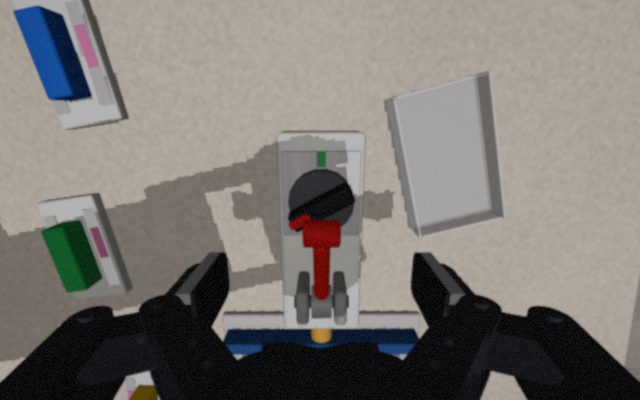

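The bar centre is at (322,233), within about 1 mm of the predicted (323.5,232.8). Descend and grip.

Emit:
{"api": "carry_out", "payload": {"rows": [{"tx": -0.07,"ty": 0.07,"tz": 1.5,"yaw": 0},{"tx": -0.07,"ty": 0.07,"tz": 1.5,"yaw": 0},{"tx": -0.07,"ty": 0.07,"tz": 1.5,"yaw": 0},{"tx": -0.07,"ty": 0.05,"tz": 1.5,"yaw": 0},{"tx": 0,"ty": 0,"tz": 0,"yaw": 0}]}}

```text
time_s: 3.1
position: [0.6542, 0.1772, 0.0999]
tool_rot: [[0.138, 0.99, 0.017], [0.99, -0.138, -0.005], [-0.003, 0.018, -1.0]]
ft_force: [0.3, 0.9, -0.4]
grip_width: 0.0858
```

Emit:
{"api": "carry_out", "payload": {"rows": [{"tx": 0,"ty": 0,"tz": 0,"yaw": 0},{"tx": 0,"ty": 0,"tz": 0,"yaw": 0},{"tx": 0,"ty": 0,"tz": 0,"yaw": 0},{"tx": 0,"ty": 0,"tz": 0,"yaw": 0},{"tx": 0,"ty": 0,"tz": 0,"yaw": 0},{"tx": 0,"ty": 0,"tz": 0,"yaw": 0},{"tx": 0,"ty": 0,"tz": 0,"yaw": 0},{"tx": 0,"ty": 0,"tz": 0,"yaw": 0}], "jaw": 1, "squeeze": 25}}

```text
time_s: 3.9
position: [0.6491, 0.1772, 0.1074]
tool_rot: [[0.136, 0.991, 0.008], [0.991, -0.136, -0.005], [-0.004, 0.008, -1.0]]
ft_force: [-0.5, -0.5, -1.6]
grip_width: 0.0233
```

```bash
cat > arc.py <<'E'
from h import *
import sys
o=env.observe();p=o['position'];H=bed(0,.125,.047)
y=bed(0,1,0)-bed(0,0,0); a=np.degrees(np.arctan2(p[2]-H[2],(p-H)@y)); rad=np.hypot(p[2]-H[2],(p-H)@y)
print('angle',a,'r',rad,'lever',np.radians(a-25),'xoff',(p-H)@(bed(1,0,0)-bed(0,0,0)))
end,n=float(sys.argv[1]),int(sys.argv[2])
pts=[]
prev=p
for t in np.radians(np.linspace(a,end,n+1)[1:]):
    q=H+.08*(np.cos(t)*y+np.array([0,0,np.sin(t)])); pts.append(q)
    d=o['tool_rot'].T@(q-prev);prev=q
    print(np.round(d*100,2))
E
python3 arc.py 107 10; python3 -c "
from h import *;print(env.observe())"
```

```text
angle 37.94491545279238 r 0.08515146488328863 lever 0.2259313960435196 xoff -0.002717733077736063
[-1.05  0.27 -0.4 ]
[-0.72  0.   -0.64]
[-0.79  0.   -0.55]
[-0.85  0.   -0.45]
[-0.9   0.   -0.34]
[-0.94 -0.   -0.23]
[-0.96 -0.   -0.12]
[-0.96 -0.   -0.  ]
[-0.96 -0.    0.12]
[-0.94 -0.    0.23]
{'time_s': 3.9, 'q': array([ 5.33395421, 40.6134944 , 64.64177659, -0.35995743, 74.32638444,
       13.25292812]), 'qvel': array([ 0.10284686, -0.0321022 , -0.06157074,  0.04688322,  0.04228516,
       -0.0886941 ]), 'joint_efforts': array([  0.13640138, -60.5413413 , -22.08631754,   0.06313761,
        -0.20663835,   0.1685294 ]), 'position': array([0.64905092, 0.17715888, 0.10735994]), 'tool_rot': array([[ 0.13612973,  0.99066002,  0.00783709],
       [ 0.990682  , -0.13609048, -0.0053434 ],
       [-0.00422694,  0.00849146, -0.99995501]]), 'ft_force': array([-0.46546414, -0.46241702, -1.60681911]), 'wrist_torque': array([-0.04252284,  0.09217227,  0.14290762]), 'grip_width': 0.02326796297770738}
```

```bash
python3 - <<'E'
from h import *
a,P=snap('side','s1.png');b,Q=snap('wrist','w4.png')
for nm,im,R in(('side',a,P),('wrist',b,Q)):
  for z in(.089,.107): print(nm,proj(R,bed(0,.1975,.081)),[(x[0],x[1]) for x in blobs(im,'red',amin=10)[:3]])
cv2.imwrite('pics/c4.png',np.hstack([cv2.resize(cv2.imread('pics/s1.png')[120:270,270:390],None,fx=3.2,fy=3.2),cv2.resize(cv2.imread('pics/w4.png')[160:400,220:420],None,fx=2,fy=2)]))
E
```

```text
side (np.float64(326.61168154529435), np.float64(171.0783325444978)) [(126, [326.5, 179.7])]
side (np.float64(326.61168154529435), np.float64(171.0783325444978)) [(126, [326.5, 179.7])]
wrist (np.float64(322.90801492660376), np.float64(249.2044982979778)) [(3036, [317.2, 266.3])]
wrist (np.float64(322.90801492660376), np.float64(249.2044982979778)) [(3036, [317.2, 266.3])]
```

View pics/c4.png

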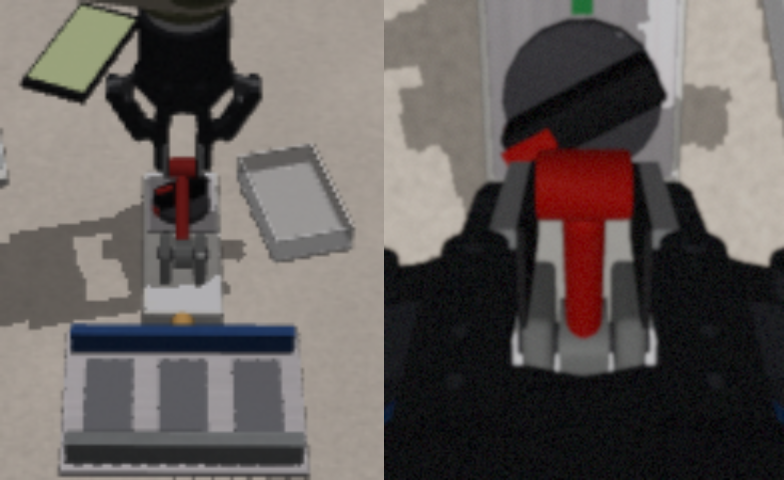

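Both views show the fingers pinching the bar near the fingertips, with the lever still closed, because the TCP sits about 18 mm too high. I'll loosen, lower and re-grip.

Emit:
{"api": "carry_out", "payload": {"rows": [{"tx": 0,"ty": 0,"tz": 0,"yaw": 0},{"tx": 0,"ty": 0,"tz": 0,"yaw": 0},{"tx": 0,"ty": 0,"tz": 0,"yaw": 0},{"tx": 0.2,"ty": 0.15,"tz": 0.8,"yaw": 0},{"tx": 0.2,"ty": 0.15,"tz": 0.8,"yaw": 0},{"tx": 0,"ty": 0,"tz": 0.2,"yaw": 0},{"tx": 0,"ty": 0,"tz": 0,"yaw": 0}], "jaw": 0}}

```text
time_s: 4.7
position: [0.6536, 0.1815, 0.0879]
tool_rot: [[0.137, 0.991, 0.009], [0.991, -0.137, -0.004], [-0.003, 0.01, -1.0]]
ft_force: [0.8, -0.4, 0.3]
grip_width: 0.0429
```

```bash
python3 - <<'E'
from h import *
plan([.652,.1815,.090],-8,1);print(env.observe()['grip_width'])
E
```

```text
at [0.6536 0.1815 0.0879] psi -7.86 q6 13.6 dist 0.003 t 4.7
{"tx": -0.02, "ty": -0.16, "tz": -0.21, "yaw": 0.0}, 
0.04286008559610223
```

Emit:
{"api": "carry_out", "payload": {"rows": [{"tx": 0,"ty": -0.1,"tz": 0,"yaw": 0},{"tx": 0,"ty": 0,"tz": 0,"yaw": 0},{"tx": 0,"ty": 0,"tz": 0,"yaw": 0},{"tx": 0,"ty": 0,"tz": 0,"yaw": 0},{"tx": 0,"ty": 0,"tz": 0,"yaw": 0}], "jaw": 1, "squeeze": 30}}

```text
time_s: 5.2
position: [0.6499, 0.1823, 0.0877]
tool_rot: [[0.135, 0.991, 0.003], [0.991, -0.135, -0.004], [-0.004, 0.003, -1.0]]
ft_force: [0.1, 0.2, -1.0]
grip_width: 0.0236
```

```bash
python3 arc.py 107 11
```

```text
angle 24.30484053408945 r 0.07935488757540918 lever -0.012132821506544371 xoff -0.002591725784469897
[-0.44  0.26 -0.95]
[-0.61  0.   -0.85]
[-0.72 -0.   -0.76]
[-0.81 -0.   -0.66]
[-0.89 -0.   -0.55]
[-0.96 -0.   -0.43]
[-1.01 -0.   -0.3 ]
[-1.04 -0.   -0.17]
[-1.05 -0.   -0.03]
[-1.04 -0.    0.11]
[-1.02 -0.01  0.24]
```

Emit:
{"api": "carry_out", "payload": {"rows": [{"tx": -0.45,"ty": 0,"tz": -0.95,"yaw": 0},{"tx": -0.61,"ty": 0,"tz": -0.85,"yaw": 0},{"tx": -0.72,"ty": 0,"tz": -0.76,"yaw": 0},{"tx": -0.81,"ty": 0,"tz": -0.66,"yaw": 0},{"tx": -0.89,"ty": 0,"tz": -0.55,"yaw": 0},{"tx": -0.96,"ty": 0,"tz": -0.43,"yaw": 0}]}}

```text
time_s: 5.8
position: [0.6435, 0.1361, 0.1317]
tool_rot: [[0.135, 0.991, 0.002], [0.991, -0.135, -0.002], [-0.001, 0.002, -1.0]]
ft_force: [3.9, 2.6, -7.8]
grip_width: 0.0234
```

```bash
python3 arc.py 107 7;python3 -c "
from h import *;print(env.observe()['ft_force'])"
```

```text
angle 71.48422100910693 r 0.08087987764381414 lever 0.811302706833637 xoff -0.0024700826103564917
[-0.71  0.24 -0.11]
[-0.7  -0.   -0.13]
[-0.7  -0.   -0.07]
[-0.71 -0.   -0.01]
[-0.71 -0.    0.05]
[-0.7  -0.    0.12]
[-0.69 -0.    0.18]
[ 3.86005076  2.62579324 -7.76121361]
```

Emit:
{"api": "carry_out", "payload": {"rows": [{"tx": -0.72,"ty": 0,"tz": -0.13,"yaw": 0},{"tx": -0.71,"ty": 0,"tz": -0.13,"yaw": 0},{"tx": -0.71,"ty": 0,"tz": -0.07,"yaw": 0},{"tx": -0.71,"ty": 0,"tz": 0,"yaw": 0},{"tx": -0.71,"ty": 0,"tz": 0.05,"yaw": 0},{"tx": -0.7,"ty": 0,"tz": 0.12,"yaw": 0},{"tx": -0.7,"ty": 0,"tz": 0.18,"yaw": 0},{"tx": 0,"ty": 0,"tz": 0,"yaw": 0}]}}

```text
time_s: 6.6
position: [0.6364, 0.0825, 0.134]
tool_rot: [[0.136, 0.991, 0.006], [0.991, -0.136, 0.001], [0.001, 0.005, -1.0]]
ft_force: [1.9, 1.8, -3.9]
grip_width: 0.0232
```

```bash
python3 arc.py 107 1;python3 -c "
from h import *;print(env.observe()['ft_force'])"
```

```text
angle 109.76333761682481 r 0.08394194205431935 lever 1.4793993263931566 xoff -0.0020726909694579066
[0.5  0.21 0.25]
[ 1.93800969  1.81785556 -3.92242265]
```

Emit:
{"api": "carry_out", "payload": {"rows": [{"tx": 0,"ty": 0,"tz": 0,"yaw": 0},{"tx": 0,"ty": 0,"tz": 0,"yaw": 0},{"tx": 0,"ty": 0,"tz": 0,"yaw": 0},{"tx": 0,"ty": 0,"tz": -2,"yaw": 0},{"tx": 0,"ty": 0,"tz": -3.5,"yaw": 0},{"tx": 0,"ty": 0,"tz": -3,"yaw": 0}], "jaw": 0}}

```text
time_s: 7.2
position: [0.6339, 0.0809, 0.2167]
tool_rot: [[0.136, 0.991, -0.007], [0.991, -0.136, -0.004], [-0.005, -0.007, -1.0]]
ft_force: [0.9, 1.4, 0.2]
grip_width: 0.0427
```

```bash
sed -i 's/^YAW=.*/YAW=-8.0; B0=np.array([.623,-.0135,.008])/' h.py; python3 - <<'E'
from h import *
plan([.473,.26,.2],7,7)
E
```

```text
at [0.6339 0.0809 0.2167] psi -7.84 q6 4.6 dist 0.241 t 7.2
{"tx": 2.22, "ty": -2.63, "tz": 0.24, "yaw": -0.04}, {"tx": 2.32, "ty": -2.54, "tz": 0.24, "yaw": -0.04}, {"tx": 2.41, "ty": -2.45, "tz": 0.24, "yaw": -0.04}, {"tx": 2.5, "ty": -2.36, "tz": 0.24, "yaw": -0.04}, {"tx": 2.58, "ty": -2.27, "tz": 0.24, "yaw": -0.04}, {"tx": 2.67, "ty": -2.17, "tz": 0.24, "yaw": -0.04}, {"tx": 2.75, "ty": -2.07, "tz": 0.24, "yaw": -0.04},
```

Emit:
{"api": "carry_out", "payload": {"rows": [{"tx": 2.2,"ty": -2.6,"tz": 0.2,"yaw": -0.04},{"tx": 2.3,"ty": -2.5,"tz": 0.2,"yaw": -0.04},{"tx": 2.4,"ty": -2.45,"tz": 0.2,"yaw": -0.04},{"tx": 2.5,"ty": -2.4,"tz": 0.2,"yaw": -0.04},{"tx": 2.6,"ty": -2.3,"tz": 0.2,"yaw": -0.04},{"tx": 2.7,"ty": -2.2,"tz": 0.2,"yaw": -0.04},{"tx": 2.75,"ty": -2.1,"tz": 0.2,"yaw": -0.04},{"tx": 0,"ty": 0,"tz": 0,"yaw": 0},{"tx": 0,"ty": 0,"tz": 0,"yaw": 0},{"tx": 0,"ty": 0,"tz": 0,"yaw": 0}], "jaw": -1}}

```text
time_s: 8.2
position: [0.4657, 0.2622, 0.2071]
tool_rot: [[-0.153, 0.988, 0.005], [0.988, 0.153, -0.009], [-0.01, 0.003, -1.0]]
ft_force: [0.4, 0.3, 0.3]
grip_width: 0.0855
```

```bash
cat >> h.py <<'E'
def tray(c,im,P,near,zt=.034):
    """ridge top: rect of the colour mask, corners cast on z=zt; returns centre, long-axis-derived psi"""
    best=None
    for a,ce,r in blobs(im,c,amin=60):
        q=[onz(P,*p,zt)[:2] for p in cv2.boxPoints(r)]
        e=[(q[1]-q[0]+q[2]-q[3])/2,(q[2]-q[1]+q[3]-q[0])/2]
        L=max(e,key=np.linalg.norm);S=min(e,key=np.linalg.norm)
        ctr=np.mean(q,0);d=np.linalg.norm(ctr-near)
        if best is None or d<best[0]: best=(d,ctr,(np.degrees(np.arctan2(L[1],L[0]))-90+90)%180-90,np.linalg.norm(L),np.linalg.norm(S),a,ce)
    return best
E
python3 - <<'E'
from h import *
im,P=snap('wrist','w5.png')
print(tray('blue',im,P,np.array([.473,.31])))
h=cv2.cvtColor(im,cv2.COLOR_RGB2HSV)
sc,Q=snap('scene','sc5.png');sd,R=snap('side','sd5.png')
for c in('blue','green','yellow'):
  for nm,i,K in(('sc',sc,Q),('sd',sd,R)):
    for a,ce,r in blobs(i,c,amin=30)[:3]: print(c,nm,a,ce,onz(K,*ce,.03).round(3))
E
```

```text
(np.float64(0.011603976962902302), array([0.47034392, 0.32129591]), np.float64(2.9348818298825847), np.float64(0.05809556470521937), np.float64(0.01915816904922303), 1275, [332.3, 125.9])
blue sc 62 [428.3, 273.3] [0.468 0.311 0.03 ]
blue sc 44 [169.2, 97.4] [ 0.731 -0.805  0.03 ]
blue sd 207 [327.0, 221.0] [0.635 0.047 0.03 ]
blue sd 107 [261.7, 162.3] [0.472 0.31  0.03 ]
green sc 102 [259.3, 35.5] [ 0.219 -1.17   0.03 ]
green sc 64 [402.1, 225.8] [0.424 0.152 0.03 ]
green sd 128 [248.8, 200.0] [0.428 0.154 0.03 ]
yellow sc 704 [250.1, 16.8] [ 0.162 -1.405  0.03 ]
yellow sc 58 [358.9, 187.7] [ 0.433 -0.033  0.03 ]
yellow sd 173 [254.6, 251.1] [ 0.436 -0.031  0.03 ]
```

View pics/w5.png

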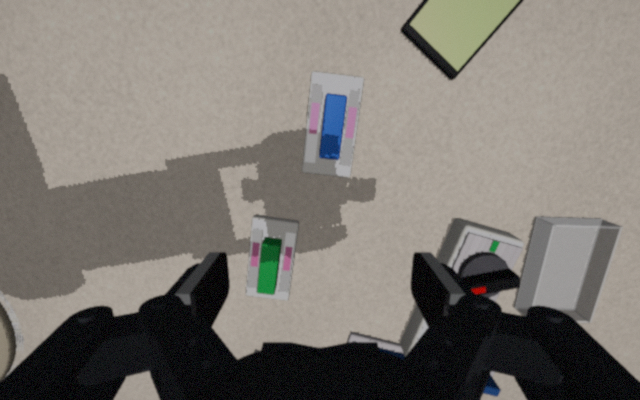

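```bash
python3 - <<'E'
from h import *
im=cv2.cvtColor(cv2.imread('pics/w5.png'),cv2.COLOR_BGR2RGB);P=env.camera_params('wrist')
print(env.observe()['position'],tray('green',im,P,np.array([.43,.155])))
for n in('scene','side'):
    K=env.camera_params(n)
    for p in((.4703,.3213),(.472,.311)): print(n,p,[np.round(proj(K,[p[0],p[1]+s,.034]),1) for s in(-.03,0,.03)],'end foot',np.round(proj(K,[p[0],p[1]-.03,.012]),1))
    im=cv2.cvtColor(cv2.imread(f'pics/{n[:1]+("c" if n=="scene" else "d")}5.png'),cv2.COLOR_BGR2RGB)
    for a,ce,r in blobs(im,'blue',(230,100,460,320) ,30)[:3]: print(ce,r)
    print(onz(K,*([431,265] if n=='scene' else [262,154]),.034))
print(onz(P,332,125,.012),onz(P,272,257,.012))
E
```

```text
[0.46600393 0.26183762 0.20697844] (np.float64(0.013684511093759644), array([0.42659194, 0.16825334]), np.float64(-0.32839717887799225), np.float64(0.06545662917754375), np.float64(0.019371579000235332), 980, [268.6, 265.5])
scene (0.4703, 0.3213) [array([422.4, 266.8]), array([430.8, 275.3]), array([439.4, 284.1])] end foot [421.2 273.4]
scene (0.472, 0.311) [array([419. , 264.2]), array([427.3, 272.6]), array([435.8, 281.3])] end foot [417.9 270.8]
[428.3, 273.3] ((427.6639099121094, 272.3032531738281), (16.00461196899414, 6.273807048797607), 39.80556869506836)
[0.44962553 0.29660664 0.034     ]
side (0.4703, 0.3213) [array([261.4, 165.5]), array([260.9, 159. ]), array([260.4, 152.7])] end foot [261.9 170.9]
side (0.472, 0.311) [array([262.1, 167.7]), array([261.6, 161.2]), array([261.1, 154.8])] end foot [262.6 173.1]
[327.0, 221.0] ((327.0, 221.0), (2.0, 68.0), 90.0)
[261.7, 162.3] ((261.7699890136719, 162.38999938964844), (17.111984252929688, 6.222539901733398), 81.8698959350586)
[0.4750027 0.3446309 0.034    ]
[0.47099993 0.32230862 0.012     ] [0.42734094 0.16842059 0.012     ]
```

Wrist: blue tray centre (332,126), green (269,265). Blue ridge length 58 mm and width 19 mm agree with the sizes given, and the side view supports y≈0.321.

```bash
python3 - <<'E'
from h import *
plan([.4707,.3217,.08],2.7,5)
E
```

```text
at [0.466  0.2618 0.207 ] psi 8.77 q6 8.3 dist 0.14 t 8.35
{"tx": 1.17, "ty": 0.28, "tz": 2.54, "yaw": 0.02}, {"tx": 1.17, "ty": 0.25, "tz": 2.54, "yaw": 0.02}, {"tx": 1.18, "ty": 0.23, "tz": 2.54, "yaw": 0.02}, {"tx": 1.18, "ty": 0.2, "tz": 2.54, "yaw": 0.02}, {"tx": 1.19, "ty": 0.18, "tz": 2.54, "yaw": 0.02},
```

Emit:
{"api": "carry_out", "payload": {"rows": [{"tx": 1.17,"ty": 0.28,"tz": 2.5,"yaw": 0.02},{"tx": 1.17,"ty": 0.25,"tz": 2.5,"yaw": 0.02},{"tx": 1.18,"ty": 0.23,"tz": 2.5,"yaw": 0.02},{"tx": 1.18,"ty": 0.2,"tz": 2.5,"yaw": 0.02},{"tx": 1.19,"ty": 0.18,"tz": 2.5,"yaw": 0.02},{"tx": 0,"ty": 0,"tz": 0,"yaw": 0},{"tx": 0,"ty": 0,"tz": 0,"yaw": 0}]}}

```text
time_s: 9.05
position: [0.4774, 0.3185, 0.0783]
tool_rot: [[-0.041, 0.999, 0.009], [0.999, 0.041, -0.009], [-0.009, 0.009, -1.0]]
ft_force: [-0.6, 0.2, -0.4]
grip_width: 0.0855
```

```bash
python3 - <<'E'
from h import *
im,P=snap('wrist','w6.png'); t=tray('blue',im,P,np.array([.4707,.3217]));print(t)
plan([.4707,.3217,.036],2.7,3); 
E
```

```text
(np.float64(0.0020603049746706244), array([0.46981149, 0.32355887]), np.float64(1.517624096064992), np.float64(0.061444499789299396), np.float64(0.01919147069189892), 3189, [305.3, 226.5])
at [0.4773 0.3184 0.0784] psi 2.32 q6 20.2 dist 0.043 t 9.1
{"tx": 0.12, "ty": -0.22, "tz": 1.41, "yaw": -0.0}, {"tx": 0.12, "ty": -0.22, "tz": 1.41, "yaw": -0.0}, {"tx": 0.12, "ty": -0.21, "tz": 1.41, "yaw": -0.0},
```

Emit:
{"api": "carry_out", "payload": {"rows": [{"tx": 0.14,"ty": -0.25,"tz": 1.4,"yaw": 0},{"tx": 0.14,"ty": -0.24,"tz": 1.4,"yaw": 0},{"tx": 0.14,"ty": -0.24,"tz": 1,"yaw": 0.01},{"tx": 0,"ty": 0,"tz": 0.3,"yaw": 0},{"tx": 0,"ty": 0,"tz": 0,"yaw": 0}]}}

```text
time_s: 9.6
position: [0.4738, 0.3205, 0.0425]
tool_rot: [[-0.028, 0.999, 0.019], [1.0, 0.028, -0.005], [-0.006, 0.019, -1.0]]
ft_force: [0.2, -1.5, 0.2]
grip_width: 0.0853
```

```bash
python3 - <<'E'
from h import *
plan([.470,.3228,.035],2,1); 
E
```

```text
at [0.4738 0.3205 0.0425] psi 1.59 q6 21.4 dist 0.009 t 9.6
{"tx": 0.24, "ty": -0.37, "tz": 0.75, "yaw": -0.01},
```

Emit:
{"api": "carry_out", "payload": {"rows": [{"tx": 0.12,"ty": -0.2,"tz": 0.4,"yaw": 0},{"tx": 0.12,"ty": -0.18,"tz": 0.35,"yaw": 0},{"tx": 0,"ty": 0,"tz": 0,"yaw": 0}]}}

```text
time_s: 9.9
position: [0.4706, 0.323, 0.0359]
tool_rot: [[-0.027, 0.999, 0.022], [1.0, 0.028, -0.004], [-0.005, 0.022, -1.0]]
ft_force: [-0.3, -0.1, -0.2]
grip_width: 0.0854
```

Emit:
{"api": "carry_out", "payload": {"rows": [{"tx": 0,"ty": 0,"tz": 0,"yaw": 0},{"tx": 0,"ty": 0,"tz": 0,"yaw": 0},{"tx": 0,"ty": 0,"tz": 0,"yaw": 0},{"tx": 0,"ty": 0,"tz": 0,"yaw": 0},{"tx": 0,"ty": 0,"tz": 0,"yaw": 0},{"tx": 0,"ty": 0,"tz": 0,"yaw": 0},{"tx": 0,"ty": 0,"tz": 0,"yaw": 0},{"tx": 0,"ty": 0,"tz": 0,"yaw": 0}], "jaw": 1, "squeeze": 40}}

```text
time_s: 10.7
position: [0.4707, 0.3232, 0.0367]
tool_rot: [[-0.028, 0.999, 0.022], [1.0, 0.028, -0.004], [-0.005, 0.022, -1.0]]
ft_force: [0.1, -0.6, 0.8]
grip_width: 0.0189
```

```bash
python3 - <<'E'
from h import *
im,P=snap('wrist','w7.png'); t=tray('blue',im,P,np.array([.4707,.3217]));print(t,env.observe()['tool_rot'])
plan([.4704,.3225,.15],2,5); 
E
```

```text
(np.float64(0.003183543674429547), array([0.47168939, 0.3247259 ]), np.float64(1.571708147434208), np.float64(0.06353474768854622), np.float64(0.02050912171215732), 5336, [319.6, 266.3]) [[-0.02782999  0.99936843  0.02209588]
 [ 0.99960155  0.02792715 -0.00410074]
 [-0.00471523  0.02197295 -0.99974745]]
at [0.4707 0.3232 0.0367] psi 1.6 q6 21.8 dist 0.113 t 10.75
{"tx": -0.01, "ty": -0.01, "tz": -2.27, "yaw": -0.0}, {"tx": -0.01, "ty": -0.01, "tz": -2.27, "yaw": -0.0}, {"tx": -0.01, "ty": -0.01, "tz": -2.27, "yaw": -0.0}, {"tx": -0.01, "ty": -0.01, "tz": -2.27, "yaw": -0.0}, {"tx": -0.01, "ty": -0.01, "tz": -2.27, "yaw": -0.0},
```

View pics/w7.png

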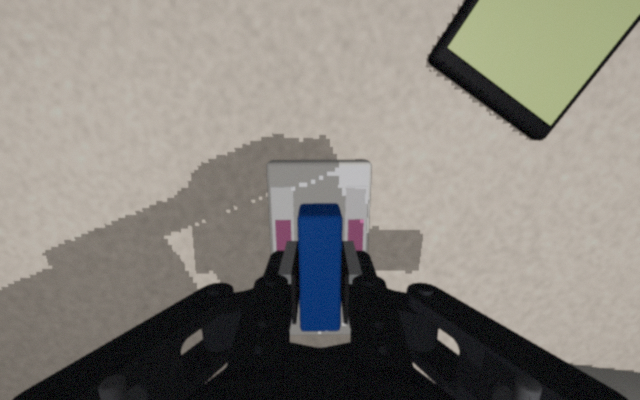

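Blue ridge is gripped squarely (centre (320,266)), opening 19 mm. Now refine the viewing point from the two fixed cameras.

```bash
python3 - <<'E'
from h import *
HUE['orange']=(3,20,90,50)
R={}
for n,f,bx in(('scene','scene0',(245,85,300,125)),('side','side0',(290,295,340,399))):
    im=cv2.cvtColor(cv2.imread(f'pics/{f}.png'),cv2.COLOR_BGR2RGB);P=env.camera_params(n)
    b=blobs(im,'orange',bx,2);print(n,[(x[0],x[1]) for x in b])
    bx2=(255,125,290,142) if n=='scene' else (285,340,345,390)
    g=cv2.cvtColor(im,cv2.COLOR_RGB2GRAY);m=np.zeros_like(g);m[bx2[1]:bx2[3],bx2[0]:bx2[2]]=1
    m=((g<90)&(m>0)).astype(np.uint8);k,l,st,ce=cv2.connectedComponentsWithStats(m);i=1+np.argmax(st[1:,4]);e=cv2.minAreaRect(np.argwhere(l==i)[:,::-1].astype(np.float32))
    print('lens',st[i,4],e,onz(P,*e[0],.06).round(4))
a,Q=env.camera_params('scene'),env.camera_params('side')
for p in((.533,-.277,.15),(.553,-.449,.15)): print(proj(a,p))
E
```

```text
scene [(15, [253.5, 95.3]), (6, [284.5, 118.5])]
lens 138 ((271.0, 133.0), (10.0, 20.0), 90.0) [ 0.5401 -0.3653  0.06  ]
side [(37, [301.8, 303.7]), (37, [323.5, 384.5])]
lens 556 ((312.0, 363.5), (29.0, 30.0), 90.0) [ 0.5431 -0.3646  0.06  ]
(np.float64(284.45821076949335), np.float64(119.37328759512066))
(np.float64(253.4419915521898), np.float64(96.11561320308914))
```

Emit:
{"api": "carry_out", "payload": {"rows": [{"tx": 0,"ty": 0,"tz": -1.0,"yaw": 0},{"tx": 0,"ty": 0,"tz": -2.0,"yaw": 0},{"tx": 0,"ty": 0,"tz": -3.0,"yaw": 0},{"tx": 0,"ty": 0,"tz": -4.0,"yaw": 0},{"tx": 0,"ty": 0,"tz": -4,"yaw": 0},{"tx": 0,"ty": 0,"tz": -4,"yaw": 0},{"tx": 0,"ty": 0,"tz": -3.5,"yaw": 0},{"tx": 0,"ty": 0,"tz": 0,"yaw": 0}]}}

```text
time_s: 11.55
position: [0.4646, 0.3234, 0.2629]
tool_rot: [[-0.028, 0.999, 0.02], [1.0, 0.028, -0.005], [-0.006, 0.02, -1.0]]
ft_force: [-0.8, 0.6, -1.1]
grip_width: 0.0192
```

```bash
cat >> h.py <<'E'
def go(pos,psi,n):
    o=env.observe();print('gw',round(o['grip_width'],4),'tilt',o['tool_rot'][:2,2].round(4));plan(pos,psi,n)
E
python3 -c "
from h import *
go([.5425,-.364,.25],6.6,17)"
```

```text
gw 0.0192 tilt [ 0.0197 -0.0052]
at [0.4646 0.3234 0.2629] psi 1.59 q6 21.6 dist 0.692 t 11.55
{"tx": -4.05, "ty": 0.35, "tz": 0.08, "yaw": -0.01}, {"tx": -4.06, "ty": 0.33, "tz": 0.08, "yaw": -0.01}, {"tx": -4.06, "ty": 0.3, "tz": 0.08, "yaw": -0.01}, {"tx": -4.06, "ty": 0.28, "tz": 0.08, "yaw": -0.01}, {"tx": -4.06, "ty": 0.26, "tz": 0.08, "yaw": -0.01}, {"tx": -4.06, "ty": 0.24, "tz": 0.08, "yaw": -0.01}, {"tx": -4.06, "ty": 0.22, "tz": 0.08, "yaw": -0.01}, {"tx": -4.06, "ty": 0.2, "tz": 0.08, "yaw": -0.01}, {"tx": -4.07, "ty": 0.18, "tz": 0.08, "yaw": -0.01}, {"tx": -4.07, "ty": 0.16, "tz": 0.08, "yaw": -0.01}, {"tx": -4.07, "ty": 0.14, "tz": 0.08, "yaw": -0.01}, {"tx": -4.07, "ty": 0.12, "tz": 0.08, "yaw": -0.01}, {"tx": -4.07, "ty": 0.1, "tz": 0.08, "yaw": -0.01}, {"tx": -4.07, "ty": 0.07, "tz": 0.08, "yaw": -0.01}, {"tx": -4.07, "ty": 0.05, "tz": 0.08, "yaw": -0.01}, {"tx": -4.07, "ty": 0.03, "tz": 0.08, "yaw": -0.01}, {"tx": -4.07, "ty": 0.01, "tz": 0.08, "yaw": -0.01},
```

Emit:
{"api": "carry_out", "payload": {"rows": [{"tx": -2,"ty": 0.2,"tz": 0,"yaw": -0.01},{"tx": -4,"ty": 0.3,"tz": 0,"yaw": -0.01},{"tx": -4,"ty": 0.3,"tz": 0,"yaw": -0.01},{"tx": -4,"ty": 0.3,"tz": 0,"yaw": -0.01},{"tx": -4,"ty": 0.3,"tz": 0,"yaw": -0.01},{"tx": -4,"ty": 0.2,"tz": 0,"yaw": -0.01},{"tx": -4,"ty": 0.2,"tz": 0,"yaw": -0.01},{"tx": -4,"ty": 0.2,"tz": 0,"yaw": -0.01},{"tx": -4,"ty": 0.2,"tz": 0,"yaw": 0},{"tx": -4,"ty": 0.1,"tz": 0,"yaw": 0},{"tx": -4,"ty": 0.1,"tz": 0,"yaw": 0},{"tx": -4,"ty": 0.1,"tz": 0,"yaw": 0}]}}

```text
time_s: 12.75
position: [0.5236, -0.1457, 0.2614]
tool_rot: [[-0.119, 0.993, 0.009], [0.993, 0.119, -0.002], [-0.003, 0.009, -1.0]]
ft_force: [0.3, 0.5, -1.6]
grip_width: 0.0189
```

```bash
python3 -c "
from h import *
go([.5425,-.364,.23],6.6,7)"
```

```text
gw 0.0189 tilt [ 0.0094 -0.0017]
at [ 0.5236 -0.1457  0.2614] psi 6.83 q6 -35.0 dist 0.221 t 12.75
{"tx": -3.13, "ty": -0.1, "tz": 0.45, "yaw": 0.0}, {"tx": -3.13, "ty": -0.1, "tz": 0.45, "yaw": 0.0}, {"tx": -3.13, "ty": -0.1, "tz": 0.45, "yaw": 0.0}, {"tx": -3.13, "ty": -0.1, "tz": 0.45, "yaw": 0.0}, {"tx": -3.13, "ty": -0.1, "tz": 0.45, "yaw": 0.0}, {"tx": -3.13, "ty": -0.09, "tz": 0.45, "yaw": 0.0}, {"tx": -3.13, "ty": -0.09, "tz": 0.45, "yaw": 0.0},
```

Emit:
{"api": "carry_out", "payload": {"rows": [{"tx": -3.5,"ty": -0.1,"tz": 0.3,"yaw": 0},{"tx": -3.5,"ty": -0.1,"tz": 0.3,"yaw": 0},{"tx": -3.5,"ty": -0.1,"tz": 0.3,"yaw": 0},{"tx": -3.5,"ty": -0.1,"tz": 0.3,"yaw": 0},{"tx": -3,"ty": -0.1,"tz": 0.5,"yaw": 0},{"tx": -2.2,"ty": -0.1,"tz": 0.5,"yaw": 0},{"tx": -1.2,"ty": -0.1,"tz": 0.5,"yaw": 0},{"tx": 0,"ty": 0,"tz": 0,"yaw": 0},{"tx": 0,"ty": 0,"tz": 0,"yaw": 0}]}}

```text
time_s: 13.65
position: [0.537, -0.3603, 0.2263]
tool_rot: [[-0.113, 0.994, -0.001], [0.994, 0.113, 0.007], [0.007, -0.0, -1.0]]
ft_force: [0.2, -0.4, -2.4]
grip_width: 0.0189
```

```bash
python3 -c "
from h import *
go([.5425,-.364,.187],6.6,3)"
```

```text
gw 0.0189 tilt [-0.001  0.007]
at [ 0.537  -0.3603  0.2263] psi 6.47 q6 -50.9 dist 0.04 t 13.65
{"tx": -0.14, "ty": 0.17, "tz": 1.31, "yaw": -0.0}, {"tx": -0.14, "ty": 0.17, "tz": 1.31, "yaw": -0.0}, {"tx": -0.14, "ty": 0.17, "tz": 1.31, "yaw": -0.0},
```

Emit:
{"api": "carry_out", "payload": {"rows": [{"tx": -0.14,"ty": 0.17,"tz": 1.4,"yaw": 0},{"tx": -0.14,"ty": 0.17,"tz": 1.4,"yaw": 0},{"tx": -0.14,"ty": 0.17,"tz": 1.1,"yaw": 0},{"tx": 0,"ty": 0,"tz": 0,"yaw": 0},{"tx": 0,"ty": 0,"tz": 0,"yaw": 0},{"tx": 0,"ty": 0,"tz": 0,"yaw": 0}]}}

```text
time_s: 14.25
position: [0.5438, -0.3588, 0.1854]
tool_rot: [[-0.118, 0.993, -0.001], [0.993, 0.118, 0.007], [0.007, 0.0, -1.0]]
ft_force: [-0.3, -0.8, -1.7]
grip_width: 0.0192
```

```bash
python3 -c "
from h import *
go([.5425,-.364,.187],6.6,1)
im,P=snap('side','s8.png')
cv2.imwrite('pics/s8c.png',cv2.resize(cv2.imread('pics/s8.png')[260:400,250:400],None,fx=4,fy=4))
b=blobs(im,'blue',(260,260,400,399),8);print(b[0]);print(proj(P,[.5425,-.364,.18]))
"
```

```text
gw 0.0192 tilt [-0.0006  0.0074]
at [ 0.5438 -0.3588  0.1854] psi 6.76 q6 -50.7 dist 0.006 t 14.25
{"tx": -0.5, "ty": -0.19, "tz": -0.16, "yaw": 0.0}, 
(297, [314.6, 337.7], ((313.7059326171875, 336.32354736328125), (31.529630661010742, 11.399173736572266), 75.96376037597656))
(np.float64(311.4861206091872), np.float64(334.0541070606112))
```

View pics/s8c.png

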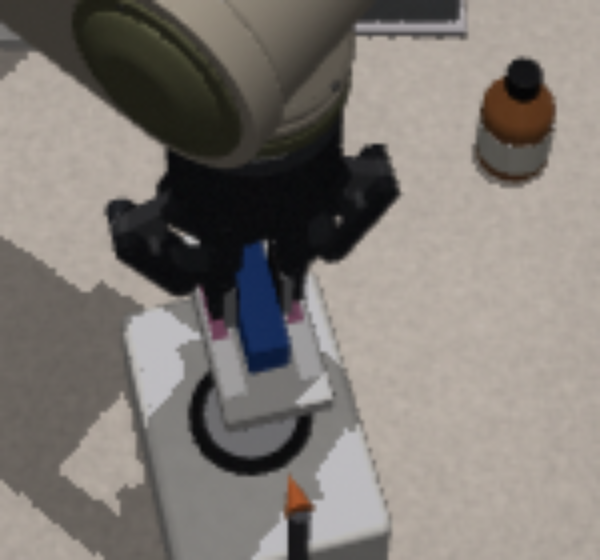

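Side view: the blue tray sits above the lens, aligned with the cone at crop (296,490), about 5 mm off along y. Correct that, then hold.

Emit:
{"api": "carry_out", "payload": {"rows": [{"tx": -0.25,"ty": -0.1,"tz": -0.1,"yaw": 0},{"tx": -0.25,"ty": -0.08,"tz": -0.06,"yaw": 0},{"tx": 0,"ty": 0,"tz": 0,"yaw": 0}]}}

```text
time_s: 14.6
position: [0.5427, -0.3648, 0.1886]
tool_rot: [[-0.118, 0.993, 0.001], [0.993, 0.118, 0.005], [0.005, 0.002, -1.0]]
ft_force: [-0.7, -0.3, -0.4]
grip_width: 0.0193
```

```bash
python3 -c "
from h import *
go([.5425,-.364,.187],6.6,1)"
```

```text
gw 0.0193 tilt [0.0014 0.0054]
at [ 0.5427 -0.3648  0.1886] psi 6.75 q6 -51.1 dist 0.002 t 14.6
{"tx": 0.08, "ty": -0.01, "tz": 0.16, "yaw": 0.0},
```

Good. Hold for over 3 s (36 rows).

Emit:
{"api": "carry_out", "payload": {"rows": [{"tx": 0,"ty": 0,"tz": 0,"yaw": 0},{"tx": 0,"ty": 0,"tz": 0,"yaw": 0},{"tx": 0,"ty": 0,"tz": 0,"yaw": 0},{"tx": 0,"ty": 0,"tz": 0,"yaw": 0},{"tx": 0,"ty": 0,"tz": 0,"yaw": 0},{"tx": 0,"ty": 0,"tz": 0,"yaw": 0},{"tx": 0,"ty": 0,"tz": 0,"yaw": 0},{"tx": 0,"ty": 0,"tz": 0,"yaw": 0},{"tx": 0,"ty": 0,"tz": 0,"yaw": 0},{"tx": 0,"ty": 0,"tz": 0,"yaw": 0},{"tx": 0,"ty": 0,"tz": 0,"yaw": 0},{"tx": 0,"ty": 0,"tz": 0,"yaw": 0}]}}

```text
time_s: 15.8
position: [0.5427, -0.3649, 0.1887]
tool_rot: [[-0.117, 0.993, 0.002], [0.993, 0.117, 0.005], [0.005, 0.002, -1.0]]
ft_force: [0.3, -0.6, -2.4]
grip_width: 0.0192
```

Emit:
{"api": "carry_out", "payload": {"rows": [{"tx": 0,"ty": 0,"tz": 0,"yaw": 0},{"tx": 0,"ty": 0,"tz": 0,"yaw": 0},{"tx": 0,"ty": 0,"tz": 0,"yaw": 0},{"tx": 0,"ty": 0,"tz": 0,"yaw": 0},{"tx": 0,"ty": 0,"tz": 0,"yaw": 0},{"tx": 0,"ty": 0,"tz": 0,"yaw": 0},{"tx": 0,"ty": 0,"tz": 0,"yaw": 0},{"tx": 0,"ty": 0,"tz": 0,"yaw": 0},{"tx": 0,"ty": 0,"tz": 0,"yaw": 0},{"tx": 0,"ty": 0,"tz": 0,"yaw": 0},{"tx": 0,"ty": 0,"tz": 0,"yaw": 0},{"tx": 0,"ty": 0,"tz": 0,"yaw": 0}]}}

```text
time_s: 17.0
position: [0.5427, -0.3649, 0.1887]
tool_rot: [[-0.117, 0.993, 0.002], [0.993, 0.117, 0.005], [0.005, 0.002, -1.0]]
ft_force: [0.5, -0.1, -2.9]
grip_width: 0.019
```

Emit:
{"api": "carry_out", "payload": {"rows": [{"tx": 0,"ty": 0,"tz": 0,"yaw": 0},{"tx": 0,"ty": 0,"tz": 0,"yaw": 0},{"tx": 0,"ty": 0,"tz": 0,"yaw": 0},{"tx": 0,"ty": 0,"tz": 0,"yaw": 0},{"tx": 0,"ty": 0,"tz": 0,"yaw": 0},{"tx": 0,"ty": 0,"tz": 0,"yaw": 0},{"tx": 0,"ty": 0,"tz": 0,"yaw": 0},{"tx": 0,"ty": 0,"tz": 0,"yaw": 0},{"tx": 0,"ty": 0,"tz": 0,"yaw": 0},{"tx": 0,"ty": 0,"tz": 0,"yaw": 0},{"tx": 0,"ty": 0,"tz": 0,"yaw": 0},{"tx": 0,"ty": 0,"tz": 0,"yaw": 0}]}}

```text
time_s: 18.2
position: [0.5426, -0.3649, 0.1888]
tool_rot: [[-0.117, 0.993, 0.002], [0.993, 0.117, 0.005], [0.005, 0.002, -1.0]]
ft_force: [0.2, -0.3, -1.6]
grip_width: 0.019
```

```bash
python3 -c "
from h import *
print(bed(.062,.0025,.08))
go([.5425,-.364,.25],6.6,2)
go(bed(.062,.0025,.20),-8,13)"
```

```text
[ 0.68474455 -0.01965306  0.088     ]
gw 0.019 tilt [0.0015 0.0053]
at [ 0.5426 -0.3649  0.1888] psi 6.74 q6 -51.1 dist 0.061 t 18.2
{"tx": 0.05, "ty": -0.0, "tz": -3.06, "yaw": 0.0}, {"tx": 0.05, "ty": -0.0, "tz": -3.06, "yaw": 0.0}, 
gw 0.019 tilt [0.0015 0.0053]
at [ 0.5426 -0.3649  0.1888] psi 6.74 q6 -51.1 dist 0.374 t 18.2
{"tx": 2.51, "ty": 1.4, "tz": -0.15, "yaw": 0.02}, {"tx": 2.54, "ty": 1.35, "tz": -0.15, "yaw": 0.02}, {"tx": 2.56, "ty": 1.3, "tz": -0.15, "yaw": 0.02}, {"tx": 2.59, "ty": 1.25, "tz": -0.15, "yaw": 0.02}, {"tx": 2.61, "ty": 1.19, "tz": -0.15, "yaw": 0.02}, {"tx": 2.63, "ty": 1.14, "tz": -0.15, "yaw": 0.02}, {"tx": 2.66, "ty": 1.09, "tz": -0.15, "yaw": 0.02}, {"tx": 2.68, "ty": 1.04, "tz": -0.15, "yaw": 0.02}, {"tx": 2.7, "ty": 0.98, "tz": -0.15, "yaw": 0.02}, {"tx": 2.72, "ty": 0.93, "tz": -0.15, "yaw": 0.02}, {"tx": 2.73, "ty": 0.88, "tz": -0.15, "yaw": 0.02}, {"tx": 2.75, "ty": 0.82, "tz": -0.15, "yaw": 0.02}, {"tx": 2.77, "ty": 0.77, "tz": -0.15, "yaw": 0.02},
```

Emit:
{"api": "carry_out", "payload": {"rows": [{"tx": 0,"ty": 0,"tz": -2,"yaw": 0},{"tx": 0,"ty": 0,"tz": -3,"yaw": 0},{"tx": 2,"ty": 1,"tz": -1.5,"yaw": 0.02},{"tx": 3.2,"ty": 1.6,"tz": 0,"yaw": 0.025},{"tx": 3.2,"ty": 1.6,"tz": 0,"yaw": 0.025},{"tx": 3.2,"ty": 1.5,"tz": 0,"yaw": 0.025},{"tx": 3.2,"ty": 1.5,"tz": 0,"yaw": 0.025},{"tx": 3.2,"ty": 1.4,"tz": 0,"yaw": 0.025},{"tx": 3.2,"ty": 1.3,"tz": 0,"yaw": 0.025},{"tx": 3.2,"ty": 1.2,"tz": 0,"yaw": 0.025},{"tx": 3.2,"ty": 1.1,"tz": 0,"yaw": 0.025},{"tx": 2.5,"ty": 0.8,"tz": 0,"yaw": 0.02}]}}

```text
time_s: 19.4
position: [0.6749, -0.0558, 0.2584]
tool_rot: [[0.139, 0.99, 0.002], [0.99, -0.139, 0.005], [0.006, 0.001, -1.0]]
ft_force: [-0.4, -0.5, -2.1]
grip_width: 0.0188
```

```bash
python3 -c "
from h import *
go(bed(.062,.004,.12),-8,5)"
```

```text
gw 0.0188 tilt [0.0022 0.0053]
at [ 0.6749 -0.0558  0.2584] psi -7.97 q6 -6.8 dist 0.136 t 19.4
{"tx": 0.77, "ty": 0.09, "tz": 2.61, "yaw": 0.0}, {"tx": 0.77, "ty": 0.09, "tz": 2.61, "yaw": 0.0}, {"tx": 0.77, "ty": 0.09, "tz": 2.61, "yaw": 0.0}, {"tx": 0.77, "ty": 0.09, "tz": 2.61, "yaw": 0.0}, {"tx": 0.77, "ty": 0.09, "tz": 2.61, "yaw": 0.0},
```

Emit:
{"api": "carry_out", "payload": {"rows": [{"tx": 0.77,"ty": 0.1,"tz": 2.6,"yaw": 0},{"tx": 0.77,"ty": 0.1,"tz": 2.6,"yaw": 0},{"tx": 0.77,"ty": 0.1,"tz": 2.6,"yaw": 0},{"tx": 0.77,"ty": 0.1,"tz": 2.6,"yaw": 0},{"tx": 0.7,"ty": 0.1,"tz": 2.5,"yaw": 0},{"tx": 0,"ty": 0,"tz": 0,"yaw": 0},{"tx": 0,"ty": 0,"tz": 0,"yaw": 0},{"tx": 0,"ty": 0,"tz": 0,"yaw": 0}]}}

```text
time_s: 20.2
position: [0.688, -0.0125, 0.1278]
tool_rot: [[0.133, 0.991, 0.007], [0.991, -0.133, 0.004], [0.005, 0.007, -1.0]]
ft_force: [0.1, -0.3, -1.1]
grip_width: 0.0189
```

```bash
python3 -c "
from h import *
go(bed(.062,.004,.05),-8,5)
im,P=snap('wrist','w9.png');cv2.imwrite('pics/w9c.png',cv2.imread('pics/w9.png'))"
```

```text
gw 0.0189 tilt [0.0072 0.0044]
at [ 0.688  -0.0125  0.1278] psi -7.66 q6 -3.4 dist 0.07 t 20.2
{"tx": -0.12, "ty": -0.05, "tz": 1.4, "yaw": 0.0}, {"tx": -0.12, "ty": -0.04, "tz": 1.4, "yaw": 0.0}, {"tx": -0.12, "ty": -0.04, "tz": 1.4, "yaw": 0.0}, {"tx": -0.12, "ty": -0.04, "tz": 1.4, "yaw": 0.0}, {"tx": -0.12, "ty": -0.04, "tz": 1.4, "yaw": 0.0},
```

View pics/w9c.png

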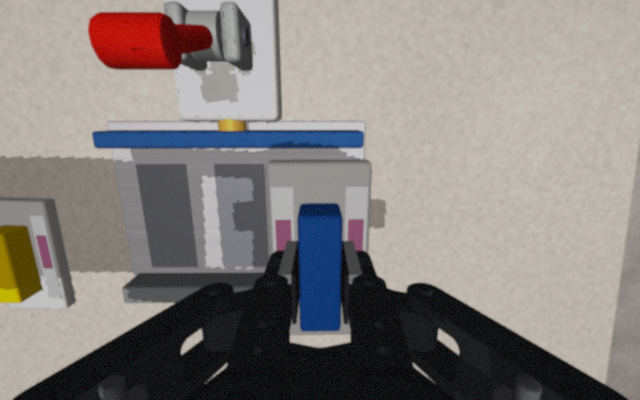

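Wrist: the tray is over the right slot, the jaw's front edge is at row 147 (right end at (363,147)), the stop's left end at (124,288), and the lever is upright. Check these against the bed frame.

```bash
python3 - <<'E'
from h import *
P=env.camera_params('wrist')
def tob(p):
    c,s=np.cos(np.radians(YAW)),np.sin(np.radians(YAW));d=p-B0;return np.round(1000*np.array([c*d[0]+s*d[1],-s*d[0]+c*d[1],d[2]]),1)
for n,u,v,z in(('jawR front',363,147,.034),('jawL front',94,147,.034),('stop top inner L',123,289,.034),('stop bottom L',131,275,.008),('plate far R',365,122,.008),('plate far L',108,122,.008)): print(n,tob(onz(P,u,v,z)))
h=cv2.cvtColor(cv2.imread('pics/w9.png'),cv2.COLOR_BGR2HSV);m=cv2.inRange(h,(100,110,40),(125,255,255))[:, :]
for u in(110,160,220,300,350): r=np.where(m[100:200,u])[0]+100;print(u,r.min(),r.max(),tob(onz(P,u,r.max(),.034)))
E
```

```text
jawR front [96.4 59.4 26. ]
jawL front [-91.5  58.6  26. ]
stop top inner L [-89.8 -52.9  26. ]
stop bottom L [-98.8 -54.7   0. ]
plate far R [100.9  76.1   0. ]
plate far L [-95.8  75.1   0. ]
110 132 146 [-80.3  59.3  26. ]
160 131 147 [-45.7  58.8  26. ]
220 132 146 [-3.8 59.7 26. ]
300 131 146 [52.1 59.9 26. ]
350 131 146 [87.2 60.1 26. ]
```

Emit:
{"api": "carry_out", "payload": {"rows": [{"tx": -0.13,"ty": -0.05,"tz": 1.5,"yaw": 0},{"tx": -0.13,"ty": -0.05,"tz": 1.5,"yaw": 0},{"tx": -0.13,"ty": -0.05,"tz": 1.5,"yaw": 0},{"tx": -0.13,"ty": -0.05,"tz": 1.5,"yaw": 0},{"tx": 0,"ty": 0,"tz": 0.5,"yaw": 0},{"tx": 0,"ty": 0,"tz": 0,"yaw": 0},{"tx": 0,"ty": 0,"tz": 0,"yaw": 0}]}}

```text
time_s: 20.95
position: [0.6905, -0.0207, 0.0723]
tool_rot: [[0.136, 0.99, 0.026], [0.991, -0.136, 0.0], [0.004, 0.026, -1.0]]
ft_force: [1.2, -0.9, -0.8]
grip_width: 0.0193
```

```bash
sed -i 's/\.623,-\.0135/.624,-.0135/' h.py; python3 -c "
from h import *
go(bed(.062,.004,.0375),-8,2)"
```

```text
gw 0.0193 tilt [0.0261 0.0002]
at [ 0.6905 -0.0207  0.0723] psi -7.82 q6 -3.9 dist 0.027 t 20.95
{"tx": 0.1, "ty": -0.24, "tz": 1.34, "yaw": 0.0}, {"tx": 0.1, "ty": -0.24, "tz": 1.34, "yaw": 0.0},
```

Emit:
{"api": "carry_out", "payload": {"rows": [{"tx": 0.1,"ty": -0.24,"tz": 1.0,"yaw": 0},{"tx": 0.1,"ty": -0.24,"tz": 1.0,"yaw": 0},{"tx": 0,"ty": 0,"tz": 0.5,"yaw": 0},{"tx": 0,"ty": 0,"tz": 0,"yaw": 0}]}}

```text
time_s: 21.35
position: [0.687, -0.0178, 0.047]
tool_rot: [[0.136, 0.99, 0.029], [0.991, -0.136, -0.0], [0.004, 0.029, -1.0]]
ft_force: [0.9, 0.8, -1.5]
grip_width: 0.019
```

```bash
python3 -c "
from h import *
go(bed(.062,.004,.0370),-8,2);print(env.observe()['ft_force'])"
```

```text
gw 0.019 tilt [ 0.0289 -0.0003]
at [ 0.687  -0.0178  0.047 ] psi -7.81 q6 -3.8 dist 0.002 t 21.35
{"tx": -0.02, "ty": -0.05, "tz": 0.1, "yaw": 0.0}, {"tx": -0.02, "ty": -0.05, "tz": 0.1, "yaw": 0.0}, 
[ 0.93987882  0.80688454 -1.45172479]
```

Lower 2 mm more, release to a small opening and lift.

Emit:
{"api": "carry_out", "payload": {"rows": [{"tx": 0,"ty": -0.1,"tz": 0.2,"yaw": 0},{"tx": 0,"ty": 0,"tz": 0.1,"yaw": 0},{"tx": 0,"ty": 0,"tz": 0,"yaw": 0}]}}

```text
time_s: 21.65
position: [0.6864, -0.0177, 0.0452]
tool_rot: [[0.135, 0.99, 0.03], [0.991, -0.136, -0.001], [0.003, 0.03, -1.0]]
ft_force: [-0.4, -0.3, -1.7]
grip_width: 0.0186
```

Emit:
{"api": "carry_out", "payload": {"rows": [{"tx": 0,"ty": 0,"tz": 0,"yaw": 0},{"tx": 0,"ty": 0,"tz": 0,"yaw": 0},{"tx": 0,"ty": 0,"tz": 0,"yaw": 0},{"tx": 0,"ty": 0,"tz": 0,"yaw": 0},{"tx": 0,"ty": 0,"tz": -1,"yaw": 0},{"tx": 0,"ty": 0,"tz": -2,"yaw": 0},{"tx": 0,"ty": 0,"tz": -4,"yaw": 0},{"tx": 0,"ty": 0,"tz": -4,"yaw": 0},{"tx": 0,"ty": 0,"tz": -4,"yaw": 0},{"tx": 0,"ty": 0,"tz": 0,"yaw": 0},{"tx": 0,"ty": 0,"tz": 0,"yaw": 0}], "jaw": 0}}

```text
time_s: 22.75
position: [0.6816, -0.0177, 0.2051]
tool_rot: [[0.136, 0.99, 0.033], [0.991, -0.136, -0.001], [0.003, 0.033, -0.999]]
ft_force: [-0.1, 0.9, -0.3]
grip_width: 0.0428
```

```bash
cat >> h.py <<'E'
def tob(p):
    c,s=np.cos(np.radians(YAW)),np.sin(np.radians(YAW));d=p-B0;return np.round(1000*np.array([c*d[0]+s*d[1],-s*d[0]+c*d[1],d[2]]),1)
E
python3 -c "
from h import *
im,P=snap('wrist','w10.png');s,Q=snap('side','s10.png')
for a,ce,r in blobs(im,'blue',amin=300):print(a,ce,np.round(r[0]+r[1]+(r[2],),1),tob(onz(P,*r[0],.042)))
for c in('yellow','green'):
  for a,ce,r in blobs(s,c,(225,100,400,399),40):print(c,a,ce,onz(Q,*ce,.025).round(3))
print(tray('yellow',im,P,np.array([.435,-.02])))
go([.435,-.075,.2],-4,7)"
```

```text
2250 [249.3, 127.1] [250.  127.5 202.   11.   -0. ] [ 1.1 64.1 34. ]
1175 [319.8, 190.7] [319.5 191.   60.   19.   90. ] [63.9  5.1 34. ]
yellow 179 [254.8, 251.0] [ 0.437 -0.027  0.025]
green 126 [248.7, 200.0] [0.427 0.159 0.025]
(np.float64(0.009018652871384097), array([ 0.4438318 , -0.02182631]), np.float64(-9.992079608893562), np.float64(0.062089556690169426), np.float64(0.033901640186153666), 1886, [76.1, 226.4])
gw 0.0428 tilt [ 0.0331 -0.0013]
at [ 0.6817 -0.0176  0.2046] psi -7.8 q6 -3.7 dist 0.253 t 22.85
{"tx": -1.29, "ty": -3.38, "tz": 0.07, "yaw": -0.01}, {"tx": -1.26, "ty": -3.39, "tz": 0.07, "yaw": -0.01}, {"tx": -1.23, "ty": -3.4, "tz": 0.07, "yaw": -0.01}, {"tx": -1.19, "ty": -3.42, "tz": 0.07, "yaw": -0.01}, {"tx": -1.16, "ty": -3.43, "tz": 0.07, "yaw": -0.01}, {"tx": -1.13, "ty": -3.44, "tz": 0.07, "yaw": -0.01}, {"tx": -1.1, "ty": -3.45, "tz": 0.07, "yaw": -0.01},
```

Blue sits at bed (63.9, 5.1) mm, squared. On to yellow.

Emit:
{"api": "carry_out", "payload": {"rows": [{"tx": -1.3,"ty": -3.4,"tz": 0,"yaw": 0},{"tx": -1.3,"ty": -3.4,"tz": 0,"yaw": 0},{"tx": -1.2,"ty": -3.4,"tz": 0,"yaw": 0},{"tx": -1.2,"ty": -3.4,"tz": 0,"yaw": 0},{"tx": -1.2,"ty": -3.4,"tz": 0,"yaw": 0},{"tx": -1.2,"ty": -3.4,"tz": 0,"yaw": 0},{"tx": -1.1,"ty": -3.3,"tz": 0,"yaw": 0},{"tx": 0,"ty": 0,"tz": 0,"yaw": 0},{"tx": 0,"ty": 0,"tz": 0,"yaw": 0},{"tx": 0,"ty": 0,"tz": 0,"yaw": 0}], "jaw": -1}}

```text
time_s: 23.85
position: [0.4222, -0.0691, 0.1859]
tool_rot: [[0.136, 0.991, 0.013], [0.991, -0.136, 0.006], [0.008, 0.012, -1.0]]
ft_force: [0.2, -0.8, 0.3]
grip_width: 0.0856
```

```bash
python3 -c "
from h import *
im,P=snap('wrist','w11.png')
t=tray('yellow',im,P,np.array([.436,-.02]));print(t)
h=cv2.cvtColor(im,cv2.COLOR_RGB2HSV);u,v=map(int,t[6]);print(h[v,u])
go([t[1][0],t[1][1],.08],t[2],5)"
```

```text
(np.float64(0.003380655727961833), array([ 0.43574159, -0.02337077]), np.float64(-9.34086039999012), np.float64(0.057881725783382146), np.float64(0.018911518033501763), 1416, [324.6, 142.9])
[ 30 208 175]
gw 0.0856 tilt [0.0133 0.0061]
at [ 0.4224 -0.0692  0.1859] psi -7.79 q6 -18.1 dist 0.116 t 23.9
{"tx": 0.94, "ty": 0.14, "tz": 2.12, "yaw": 0.01}, {"tx": 0.94, "ty": 0.14, "tz": 2.12, "yaw": 0.01}, {"tx": 0.95, "ty": 0.13, "tz": 2.12, "yaw": 0.01}, {"tx": 0.95, "ty": 0.12, "tz": 2.12, "yaw": 0.01}, {"tx": 0.95, "ty": 0.12, "tz": 2.12, "yaw": 0.01},
```

Emit:
{"api": "carry_out", "payload": {"rows": [{"tx": 0.94,"ty": 0.14,"tz": 2.1,"yaw": 0.01},{"tx": 0.94,"ty": 0.14,"tz": 2.1,"yaw": 0.01},{"tx": 0.95,"ty": 0.13,"tz": 2.1,"yaw": 0.01},{"tx": 0.95,"ty": 0.12,"tz": 2.1,"yaw": 0},{"tx": 0.95,"ty": 0.12,"tz": 2.0,"yaw": 0},{"tx": 0,"ty": 0,"tz": 0,"yaw": 0},{"tx": 0,"ty": 0,"tz": 0,"yaw": 0}]}}

```text
time_s: 24.6
position: [0.4441, -0.021, 0.0776]
tool_rot: [[0.162, 0.987, 0.016], [0.987, -0.162, 0.005], [0.007, 0.015, -1.0]]
ft_force: [-0.3, 0.1, -0.6]
grip_width: 0.0854
```

```bash
sed -i 's/yellow=(20,32/yellow=(20,36/' h.py; python3 -c "
from h import *
im,P=snap('wrist','w12.png')
t=tray('yellow',im,P,np.array([.436,-.02]));print(t)
go([t[1][0],t[1][1],.036],t[2],4)"
```

```text
(np.float64(0.0008000263204560471), array([ 0.43630213, -0.02074078]), np.float64(-8.969890636995615), np.float64(0.06235235362487306), np.float64(0.019186158588633675), 3174, [303.6, 239.5])
gw 0.0855 tilt [0.016  0.0047]
at [ 0.4441 -0.0211  0.0778] psi -9.37 q6 -9.5 dist 0.042 t 24.65
{"tx": -0.02, "ty": -0.19, "tz": 1.04, "yaw": -0.0}, {"tx": -0.02, "ty": -0.19, "tz": 1.04, "yaw": -0.0}, {"tx": -0.02, "ty": -0.19, "tz": 1.04, "yaw": -0.0}, {"tx": -0.02, "ty": -0.19, "tz": 1.04, "yaw": -0.0},
```

Emit:
{"api": "carry_out", "payload": {"rows": [{"tx": -0.05,"ty": -0.25,"tz": 1.2,"yaw": 0},{"tx": -0.05,"ty": -0.25,"tz": 1.2,"yaw": 0},{"tx": 0,"ty": -0.25,"tz": 1.0,"yaw": 0},{"tx": 0,"ty": -0.1,"tz": 0.3,"yaw": 0},{"tx": 0,"ty": 0,"tz": 0,"yaw": 0}]}}

```text
time_s: 25.15
position: [0.4394, -0.0232, 0.0441]
tool_rot: [[0.164, 0.986, 0.026], [0.986, -0.164, 0.001], [0.005, 0.025, -1.0]]
ft_force: [0.0, 0.1, -0.1]
grip_width: 0.0853
```

```bash
python3 -c "
from h import *
go([.4361,-.0213,.036],-9,2)"
```

```text
gw 0.0853 tilt [0.0257 0.0012]
at [ 0.4394 -0.0232  0.0441] psi -9.43 q6 -10.0 dist 0.009 t 25.15
{"tx": 0.07, "ty": -0.18, "tz": 0.4, "yaw": -0.0}, {"tx": 0.07, "ty": -0.18, "tz": 0.4, "yaw": -0.0},
```

Emit:
{"api": "carry_out", "payload": {"rows": [{"tx": 0.08,"ty": -0.18,"tz": 0.4,"yaw": 0},{"tx": 0.08,"ty": -0.18,"tz": 0.35,"yaw": 0},{"tx": 0,"ty": 0,"tz": 0,"yaw": 0}]}}

```text
time_s: 25.45
position: [0.4371, -0.0214, 0.0375]
tool_rot: [[0.164, 0.986, 0.029], [0.986, -0.164, 0.0], [0.005, 0.029, -1.0]]
ft_force: [-1.2, 0.3, -0.1]
grip_width: 0.0853
```

Emit:
{"api": "carry_out", "payload": {"rows": [{"tx": 0,"ty": 0,"tz": 0,"yaw": 0},{"tx": 0,"ty": 0,"tz": 0,"yaw": 0},{"tx": 0,"ty": 0,"tz": 0,"yaw": 0},{"tx": 0,"ty": 0,"tz": 0,"yaw": 0},{"tx": 0,"ty": 0,"tz": 0,"yaw": 0},{"tx": 0,"ty": 0,"tz": 0,"yaw": 0},{"tx": 0,"ty": 0,"tz": 0,"yaw": 0},{"tx": 0,"ty": 0,"tz": 0,"yaw": 0}], "jaw": 1, "squeeze": 40}}

```text
time_s: 26.25
position: [0.4372, -0.0214, 0.0382]
tool_rot: [[0.164, 0.986, 0.029], [0.986, -0.164, -0.0], [0.005, 0.029, -1.0]]
ft_force: [-0.6, -0.6, 1.3]
grip_width: 0.019
```

```bash
python3 -c "
from h import *
im,P=snap('wrist','w13.png')
t=tray('yellow',im,P,np.array([.436,-.02]));print(t)
go([.5425,-.364,.26],6.6,10)"
```

```text
(np.float64(0.00266005801466837), array([ 0.43853377, -0.02080989]), np.float64(-9.435937756099179), np.float64(0.0635347520755715), np.float64(0.020310098431112693), 5227, [319.6, 266.7])
gw 0.0188 tilt [ 0.0294 -0.0001]
at [ 0.4372 -0.0214  0.0382] psi -9.43 q6 -9.9 dist 0.421 t 26.3
{"tx": -3.21, "ty": 1.6, "tz": -2.22, "yaw": -0.03}, {"tx": -3.25, "ty": 1.51, "tz": -2.22, "yaw": -0.03}, {"tx": -3.29, "ty": 1.42, "tz": -2.22, "yaw": -0.03}, {"tx": -3.33, "ty": 1.33, "tz": -2.22, "yaw": -0.03}, {"tx": -3.37, "ty": 1.23, "tz": -2.22, "yaw": -0.03}, {"tx": -3.4, "ty": 1.14, "tz": -2.22, "yaw": -0.03}, {"tx": -3.43, "ty": 1.04, "tz": -2.22, "yaw": -0.03}, {"tx": -3.46, "ty": 0.95, "tz": -2.22, "yaw": -0.03}, {"tx": -3.48, "ty": 0.85, "tz": -2.22, "yaw": -0.03}, {"tx": -3.5, "ty": 0.75, "tz": -2.22, "yaw": -0.03},
```

Emit:
{"api": "carry_out", "payload": {"rows": [{"tx": 0,"ty": 0,"tz": -1,"yaw": 0},{"tx": 0,"ty": 0,"tz": -3,"yaw": 0},{"tx": 0,"ty": 0,"tz": -4.5,"yaw": 0},{"tx": 0,"ty": 0,"tz": -4.5,"yaw": 0},{"tx": -1,"ty": 0.5,"tz": -4.5,"yaw": -0.02},{"tx": -3,"ty": 1.4,"tz": -4.5,"yaw": -0.03},{"tx": -4,"ty": 1.7,"tz": 0,"yaw": -0.03},{"tx": -4,"ty": 1.6,"tz": 0,"yaw": -0.03},{"tx": -4,"ty": 1.5,"tz": 0,"yaw": -0.03},{"tx": -4,"ty": 1.4,"tz": 0,"yaw": -0.03},{"tx": -4,"ty": 1.3,"tz": 0,"yaw": -0.03},{"tx": -3,"ty": 0.9,"tz": 0,"yaw": -0.03}]}}

```text
time_s: 27.5
position: [0.516, -0.298, 0.2721]
tool_rot: [[-0.08, 0.996, 0.03], [0.997, 0.081, -0.002], [-0.004, 0.03, -1.0]]
ft_force: [-0.4, 1.1, -1.4]
grip_width: 0.0195
```

```bash
python3 -c "
from h import *
go([.5425,-.364,.22],6.6,4)"
```

```text
gw 0.0195 tilt [ 0.0304 -0.0021]
at [ 0.516  -0.298   0.2721] psi 4.62 q6 -46.5 dist 0.088 t 27.5
{"tx": -1.7, "ty": 0.53, "tz": 1.3, "yaw": -0.01}, {"tx": -1.7, "ty": 0.51, "tz": 1.3, "yaw": -0.01}, {"tx": -1.71, "ty": 0.5, "tz": 1.3, "yaw": -0.01}, {"tx": -1.71, "ty": 0.48, "tz": 1.3, "yaw": -0.01},
```

Emit:
{"api": "carry_out", "payload": {"rows": [{"tx": -1.7,"ty": 0.55,"tz": 1.3,"yaw": -0.01},{"tx": -1.7,"ty": 0.55,"tz": 1.3,"yaw": -0.01},{"tx": -1.7,"ty": 0.5,"tz": 1.3,"yaw": -0.01},{"tx": -1.7,"ty": 0.4,"tz": 1.3,"yaw": 0},{"tx": -0.3,"ty": 0,"tz": 1,"yaw": 0},{"tx": 0,"ty": 0,"tz": 1,"yaw": 0},{"tx": 0,"ty": 0,"tz": 0,"yaw": 0},{"tx": 0,"ty": 0,"tz": 0,"yaw": 0}]}}

```text
time_s: 28.3
position: [0.544, -0.3714, 0.2003]
tool_rot: [[-0.109, 0.994, 0.028], [0.994, 0.109, -0.0], [-0.003, 0.028, -1.0]]
ft_force: [0.3, 0.3, -0.9]
grip_width: 0.0191
```

```bash
python3 -c "
from h import *
go([.5425,-.364,.188],6.6,2)"
```

```text
gw 0.0191 tilt [ 0.0284 -0.0004]
at [ 0.544  -0.3714  0.2003] psi 6.26 q6 -51.4 dist 0.014 t 28.3
{"tx": 0.37, "ty": -0.03, "tz": 0.61, "yaw": -0.0}, {"tx": 0.37, "ty": -0.03, "tz": 0.61, "yaw": -0.0},
```

Emit:
{"api": "carry_out", "payload": {"rows": [{"tx": 0.35,"ty": -0.05,"tz": 0.6,"yaw": -0.005},{"tx": 0.35,"ty": -0.05,"tz": 0.6,"yaw": 0},{"tx": 0,"ty": 0,"tz": 0,"yaw": 0},{"tx": 0,"ty": 0,"tz": 0,"yaw": 0}]}}

```text
time_s: 28.7
position: [0.5426, -0.3624, 0.1893]
tool_rot: [[-0.116, 0.993, 0.03], [0.993, 0.116, -0.002], [-0.005, 0.03, -1.0]]
ft_force: [0.0, 0.5, -2.2]
grip_width: 0.019
```

```bash
python3 -c "
from h import *
go([.5425,-.364,.188],6.6,1)"
```

```text
gw 0.019 tilt [ 0.0302 -0.0019]
at [ 0.5426 -0.3624  0.1893] psi 6.66 q6 -51.4 dist 0.002 t 28.7
{"tx": -0.16, "ty": -0.03, "tz": 0.13, "yaw": 0.0},
```

Within 2 mm. Hold.

Emit:
{"api": "carry_out", "payload": {"rows": [{"tx": -0.1,"ty": 0,"tz": 0.1,"yaw": 0},{"tx": 0,"ty": 0,"tz": 0,"yaw": 0},{"tx": 0,"ty": 0,"tz": 0,"yaw": 0},{"tx": 0,"ty": 0,"tz": 0,"yaw": 0},{"tx": 0,"ty": 0,"tz": 0,"yaw": 0},{"tx": 0,"ty": 0,"tz": 0,"yaw": 0},{"tx": 0,"ty": 0,"tz": 0,"yaw": 0},{"tx": 0,"ty": 0,"tz": 0,"yaw": 0},{"tx": 0,"ty": 0,"tz": 0,"yaw": 0},{"tx": 0,"ty": 0,"tz": 0,"yaw": 0},{"tx": 0,"ty": 0,"tz": 0,"yaw": 0},{"tx": 0,"ty": 0,"tz": 0,"yaw": 0}]}}

```text
time_s: 29.9
position: [0.5429, -0.3639, 0.1889]
tool_rot: [[-0.116, 0.993, 0.031], [0.993, 0.116, -0.003], [-0.006, 0.031, -1.0]]
ft_force: [-0.0, 0.4, -1.1]
grip_width: 0.0191
```

Emit:
{"api": "carry_out", "payload": {"rows": [{"tx": 0,"ty": 0,"tz": 0,"yaw": 0},{"tx": 0,"ty": 0,"tz": 0,"yaw": 0},{"tx": 0,"ty": 0,"tz": 0,"yaw": 0},{"tx": 0,"ty": 0,"tz": 0,"yaw": 0},{"tx": 0,"ty": 0,"tz": 0,"yaw": 0},{"tx": 0,"ty": 0,"tz": 0,"yaw": 0},{"tx": 0,"ty": 0,"tz": 0,"yaw": 0},{"tx": 0,"ty": 0,"tz": 0,"yaw": 0},{"tx": 0,"ty": 0,"tz": 0,"yaw": 0},{"tx": 0,"ty": 0,"tz": 0,"yaw": 0},{"tx": 0,"ty": 0,"tz": 0,"yaw": 0},{"tx": 0,"ty": 0,"tz": 0,"yaw": 0}]}}

```text
time_s: 31.1
position: [0.5429, -0.3639, 0.1889]
tool_rot: [[-0.116, 0.993, 0.031], [0.993, 0.116, -0.003], [-0.006, 0.031, -1.0]]
ft_force: [0.3, -0.0, -2.1]
grip_width: 0.0188
```

Emit:
{"api": "carry_out", "payload": {"rows": [{"tx": 0,"ty": 0,"tz": 0,"yaw": 0},{"tx": 0,"ty": 0,"tz": 0,"yaw": 0},{"tx": 0,"ty": 0,"tz": 0,"yaw": 0},{"tx": 0,"ty": 0,"tz": 0,"yaw": 0},{"tx": 0,"ty": 0,"tz": 0,"yaw": 0},{"tx": 0,"ty": 0,"tz": 0,"yaw": 0},{"tx": 0,"ty": 0,"tz": 0,"yaw": 0},{"tx": 0,"ty": 0,"tz": 0,"yaw": 0},{"tx": 0,"ty": 0,"tz": 0,"yaw": 0},{"tx": 0,"ty": 0,"tz": 0,"yaw": 0},{"tx": 0,"ty": 0,"tz": 0,"yaw": 0},{"tx": 0,"ty": 0,"tz": 0,"yaw": 0}]}}

```text
time_s: 32.3
position: [0.5429, -0.3639, 0.1889]
tool_rot: [[-0.116, 0.993, 0.031], [0.993, 0.116, -0.003], [-0.006, 0.031, -1.0]]
ft_force: [0.6, 0.4, -1.5]
grip_width: 0.0189
```

```bash
python3 -c "
from h import *
go(bed(0,.004,.25),-8,11)"
```

```text
gw 0.0189 tilt [ 0.0311 -0.0028]
at [ 0.5429 -0.3639  0.1889] psi 6.65 q6 -51.4 dist 0.37 t 32.3
{"tx": 3.11, "ty": 1.11, "tz": -0.63, "yaw": 0.02}, {"tx": 3.14, "ty": 1.04, "tz": -0.63, "yaw": 0.02}, {"tx": 3.16, "ty": 0.96, "tz": -0.63, "yaw": 0.02}, {"tx": 3.18, "ty": 0.89, "tz": -0.63, "yaw": 0.02}, {"tx": 3.2, "ty": 0.82, "tz": -0.63, "yaw": 0.02}, {"tx": 3.22, "ty": 0.74, "tz": -0.63, "yaw": 0.02}, {"tx": 3.24, "ty": 0.67, "tz": -0.63, "yaw": 0.02}, {"tx": 3.25, "ty": 0.59, "tz": -0.63, "yaw": 0.02}, {"tx": 3.27, "ty": 0.52, "tz": -0.63, "yaw": 0.02}, {"tx": 3.28, "ty": 0.44, "tz": -0.63, "yaw": 0.02}, {"tx": 3.29, "ty": 0.36, "tz": -0.63, "yaw": 0.02},
```

Emit:
{"api": "carry_out", "payload": {"rows": [{"tx": 0,"ty": 0,"tz": -2,"yaw": 0},{"tx": 0,"ty": 0,"tz": -3,"yaw": 0},{"tx": 2.5,"ty": 0.9,"tz": -1.5,"yaw": 0.02},{"tx": 3.7,"ty": 1.2,"tz": 0,"yaw": 0.03},{"tx": 3.8,"ty": 1.1,"tz": 0,"yaw": 0.03},{"tx": 3.8,"ty": 1.0,"tz": 0,"yaw": 0.03},{"tx": 3.8,"ty": 0.9,"tz": 0,"yaw": 0.03},{"tx": 3.8,"ty": 0.8,"tz": 0,"yaw": 0.03},{"tx": 3.8,"ty": 0.7,"tz": 0,"yaw": 0.03},{"tx": 3.8,"ty": 0.6,"tz": 0,"yaw": 0.03},{"tx": 3.4,"ty": 0.5,"tz": 0,"yaw": 0.02},{"tx": 2.5,"ty": 0.3,"tz": 0,"yaw": 0}]}}

```text
time_s: 33.5
position: [0.6275, -0.0056, 0.2584]
tool_rot: [[0.151, 0.988, 0.033], [0.988, -0.151, -0.003], [0.002, 0.033, -0.999]]
ft_force: [0.3, -0.0, -1.1]
grip_width: 0.0194
```

```bash
python3 -c "
from h import *
go(bed(0,.004,.065),-8,7)"
```

```text
gw 0.0194 tilt [ 0.0326 -0.003 ]
at [ 0.6275 -0.0056  0.2584] psi -8.7 q6 -2.7 dist 0.185 t 33.5
{"tx": -0.06, "ty": -0.03, "tz": 2.65, "yaw": -0.0}, {"tx": -0.06, "ty": -0.03, "tz": 2.65, "yaw": -0.0}, {"tx": -0.06, "ty": -0.03, "tz": 2.65, "yaw": -0.0}, {"tx": -0.06, "ty": -0.03, "tz": 2.65, "yaw": -0.0}, {"tx": -0.06, "ty": -0.03, "tz": 2.65, "yaw": -0.0}, {"tx": -0.06, "ty": -0.03, "tz": 2.65, "yaw": -0.0}, {"tx": -0.06, "ty": -0.03, "tz": 2.65, "yaw": -0.0},
```

Emit:
{"api": "carry_out", "payload": {"rows": [{"tx": -0.1,"ty": -0.1,"tz": 2.65,"yaw": 0},{"tx": -0.1,"ty": -0.1,"tz": 2.65,"yaw": -0.005},{"tx": -0.1,"ty": -0.1,"tz": 2.65,"yaw": -0.005},{"tx": -0.1,"ty": -0.1,"tz": 2.65,"yaw": 0},{"tx": 0,"ty": -0.1,"tz": 2.65,"yaw": 0},{"tx": 0,"ty": -0.1,"tz": 2.4,"yaw": 0},{"tx": 0,"ty": 0,"tz": 1.5,"yaw": 0},{"tx": 0,"ty": 0,"tz": 0,"yaw": 0},{"tx": 0,"ty": 0,"tz": 0,"yaw": 0}]}}

```text
time_s: 34.4
position: [0.6286, -0.004, 0.0826]
tool_rot: [[0.134, 0.99, 0.038], [0.991, -0.134, -0.003], [0.002, 0.038, -0.999]]
ft_force: [0.4, 0.3, -1.8]
grip_width: 0.0192
```

```bash
python3 -c "
from h import *
go(bed(0,.004,.0365),-8,3)"
```

```text
gw 0.0192 tilt [ 0.0381 -0.0029]
at [ 0.6286 -0.004   0.0826] psi -7.7 q6 -3.7 dist 0.039 t 34.4
{"tx": -0.2, "ty": -0.11, "tz": 1.27, "yaw": 0.0}, {"tx": -0.2, "ty": -0.11, "tz": 1.27, "yaw": 0.0}, {"tx": -0.2, "ty": -0.11, "tz": 1.27, "yaw": 0.0},
```

Emit:
{"api": "carry_out", "payload": {"rows": [{"tx": -0.2,"ty": -0.15,"tz": 1.2,"yaw": 0},{"tx": -0.2,"ty": -0.15,"tz": 1.2,"yaw": 0},{"tx": -0.2,"ty": -0.15,"tz": 0.9,"yaw": 0},{"tx": 0,"ty": 0,"tz": 0.3,"yaw": 0},{"tx": 0,"ty": 0,"tz": 0,"yaw": 0}]}}

```text
time_s: 34.9
position: [0.6255, -0.0103, 0.0465]
tool_rot: [[0.134, 0.99, 0.043], [0.991, -0.134, -0.004], [0.002, 0.043, -0.999]]
ft_force: [-0.6, 1.8, 5.8]
grip_width: 0.0186
```

```bash
python3 -c "
from h import *
go(bed(0,.004,.0365),-8,2);print(env.observe()['ft_force'])"
```

```text
gw 0.0186 tilt [ 0.0426 -0.0038]
at [ 0.6255 -0.0103  0.0465] psi -7.71 q6 -4.3 dist 0.002 t 34.9
{"tx": 0.03, "ty": -0.05, "tz": 0.1, "yaw": 0.0}, {"tx": 0.03, "ty": -0.05, "tz": 0.1, "yaw": 0.0}, 
[-0.64503496  1.81347135  5.80071724]
```

Emit:
{"api": "carry_out", "payload": {"rows": [{"tx": 0,"ty": 0,"tz": 0,"yaw": 0},{"tx": 0,"ty": 0,"tz": 0,"yaw": 0},{"tx": 0,"ty": 0,"tz": 0,"yaw": 0},{"tx": 0,"ty": 0,"tz": 0,"yaw": 0},{"tx": 0,"ty": 0,"tz": -1,"yaw": 0},{"tx": 0,"ty": 0,"tz": -2,"yaw": 0},{"tx": 0,"ty": 0,"tz": -4,"yaw": 0},{"tx": 0,"ty": 0,"tz": -4,"yaw": 0},{"tx": 0,"ty": 0,"tz": -4,"yaw": 0},{"tx": 0,"ty": 0,"tz": 0,"yaw": 0},{"tx": 0,"ty": 0,"tz": 0,"yaw": 0}], "jaw": 0}}

```text
time_s: 36.0
position: [0.619, -0.0097, 0.207]
tool_rot: [[0.134, 0.99, 0.047], [0.991, -0.134, -0.005], [0.002, 0.047, -0.999]]
ft_force: [-0.1, -1.3, -0.9]
grip_width: 0.0428
```

```bash
python3 -c "
from h import *
im,P=snap('wrist','w14.png');s,Q=snap('side','s14.png')
for c in('blue','yellow'):
  for a,ce,r in blobs(im,c,amin=300):print(c,a,ce,np.round(r[0]+r[1]+(r[2],),1),tob(onz(P,*r[0],.042)))
for a,ce,r in blobs(s,'green',(225,100,400,399),30):print('side green',a,ce,onz(Q,*ce,.025).round(3))
print(tray('green',im,P,np.array([.43,.165])))
go([.43,.115,.2],-1,7)"
```

```text
blue 2176 [314.4, 126.0] [315.  126.5  11.  198.   90. ] [-1.3 64.  34. ]
blue 1302 [380.1, 188.6] [380.2 189.   22.3  60.4   2. ] [62.3  5.1 34. ]
yellow 1180 [319.2, 191.1] [319.5 191.5  61.   19.   90. ] [ 3.1  3.  34. ]
side green 125 [248.7, 200.0] [0.427 0.159 0.025]
(np.float64(0.010130224604479085), array([0.43251494, 0.15518692]), np.float64(0.2197602442053892), np.float64(0.05428964082497083), np.float64(0.030062245197653416), 2293, [61.9, 30.7])
gw 0.0425 tilt [ 0.0464 -0.0046]
at [ 0.619  -0.0097  0.2063] psi -7.71 q6 -4.3 dist 0.227 t 36.1
{"tx": 1.4, "ty": -2.92, "tz": 0.09, "yaw": -0.02}, {"tx": 1.45, "ty": -2.89, "tz": 0.09, "yaw": -0.02}, {"tx": 1.5, "ty": -2.87, "tz": 0.09, "yaw": -0.02}, {"tx": 1.55, "ty": -2.84, "tz": 0.09, "yaw": -0.02}, {"tx": 1.59, "ty": -2.81, "tz": 0.09, "yaw": -0.02}, {"tx": 1.64, "ty": -2.79, "tz": 0.09, "yaw": -0.02}, {"tx": 1.69, "ty": -2.76, "tz": 0.09, "yaw": -0.02},
```

Yellow at bed (3, 3), blue at (62, 5). Both in place; now green.

Emit:
{"api": "carry_out", "payload": {"rows": [{"tx": 1.4,"ty": -3,"tz": 0,"yaw": -0.02},{"tx": 1.5,"ty": -3,"tz": 0,"yaw": -0.02},{"tx": 1.5,"ty": -2.9,"tz": 0,"yaw": -0.02},{"tx": 1.6,"ty": -2.8,"tz": 0,"yaw": -0.02},{"tx": 1.6,"ty": -2.8,"tz": 0,"yaw": -0.02},{"tx": 1.6,"ty": -2.8,"tz": 0,"yaw": -0.02},{"tx": 1.6,"ty": -2.5,"tz": 0,"yaw": -0.01},{"tx": 0,"ty": 0,"tz": 0,"yaw": 0},{"tx": 0,"ty": 0,"tz": 0,"yaw": 0},{"tx": 0,"ty": 0,"tz": 0,"yaw": 0}], "jaw": -1}}

```text
time_s: 37.1
position: [0.4188, 0.1161, 0.1871]
tool_rot: [[0.001, 1.0, 0.026], [1.0, -0.001, -0.003], [-0.003, 0.026, -1.0]]
ft_force: [0.2, 0.6, 0.0]
grip_width: 0.0855
```

```bash
python3 -c "
from h import *
im,P=snap('wrist','w15.png')
t=tray('green',im,P,np.array([.427,.168]));print(t)
go([t[1][0],t[1][1],.08],t[2],5)"
```

```text
(np.float64(0.004087541994855951), array([0.42592217, 0.16405712]), np.float64(0.05327781034543477), np.float64(0.05739169850794003), np.float64(0.017714906864555482), 1392, [322.1, 140.0])
gw 0.0856 tilt [ 0.0257 -0.0032]
at [0.419  0.116  0.1871] psi -0.06 q6 0.0 dist 0.118 t 37.15
{"tx": 0.96, "ty": 0.14, "tz": 2.14, "yaw": -0.0}, {"tx": 0.96, "ty": 0.14, "tz": 2.14, "yaw": -0.0}, {"tx": 0.96, "ty": 0.14, "tz": 2.14, "yaw": -0.0}, {"tx": 0.96, "ty": 0.14, "tz": 2.14, "yaw": -0.0}, {"tx": 0.96, "ty": 0.14, "tz": 2.14, "yaw": -0.0},
```

Emit:
{"api": "carry_out", "payload": {"rows": [{"tx": 0.96,"ty": 0.05,"tz": 2.1,"yaw": 0},{"tx": 0.96,"ty": 0.05,"tz": 2.1,"yaw": 0},{"tx": 0.96,"ty": 0.05,"tz": 2.1,"yaw": 0},{"tx": 0.96,"ty": 0.05,"tz": 2.1,"yaw": 0},{"tx": 0.96,"ty": 0.05,"tz": 2.0,"yaw": 0},{"tx": 0,"ty": 0,"tz": 0,"yaw": 0},{"tx": 0,"ty": 0,"tz": 0,"yaw": 0}]}}

```text
time_s: 37.85
position: [0.4313, 0.1617, 0.0786]
tool_rot: [[0.008, 1.0, 0.029], [1.0, -0.008, -0.004], [-0.004, 0.029, -1.0]]
ft_force: [-0.1, -0.7, -0.3]
grip_width: 0.0855
```

```bash
python3 -c "
from h import *
im,P=snap('wrist','w16.png')
t=tray('green',im,P,np.array([.427,.168]));print(t)
go([t[1][0],t[1][1],.036],t[2],4)"
```

```text
(np.float64(0.002257967424858875), array([0.42571449, 0.16614369]), np.float64(-0.4101448339178546), np.float64(0.06177313470721514), np.float64(0.01936249672915016), 3203, [306.5, 228.8])
gw 0.0855 tilt [ 0.0291 -0.0042]
at [0.4313 0.1617 0.0788] psi -0.48 q6 6.8 dist 0.043 t 37.9
{"tx": 0.11, "ty": -0.14, "tz": 1.07, "yaw": -0.0}, {"tx": 0.11, "ty": -0.14, "tz": 1.07, "yaw": -0.0}, {"tx": 0.11, "ty": -0.14, "tz": 1.07, "yaw": -0.0}, {"tx": 0.11, "ty": -0.14, "tz": 1.07, "yaw": -0.0},
```

Emit:
{"api": "carry_out", "payload": {"rows": [{"tx": 0.1,"ty": -0.2,"tz": 1.2,"yaw": 0},{"tx": 0.1,"ty": -0.2,"tz": 1.2,"yaw": 0},{"tx": 0.1,"ty": -0.2,"tz": 1.0,"yaw": 0},{"tx": 0,"ty": -0.1,"tz": 0.5,"yaw": 0},{"tx": 0,"ty": 0,"tz": 0,"yaw": 0}]}}

```text
time_s: 38.4
position: [0.4292, 0.1625, 0.0432]
tool_rot: [[0.012, 0.999, 0.039], [1.0, -0.012, -0.004], [-0.003, 0.039, -0.999]]
ft_force: [-0.1, 0.3, -0.3]
grip_width: 0.0854
```

```bash
python3 -c "
from h import *
go([.4257,.1655,.0365],-.4,2)"
```

```text
gw 0.0854 tilt [ 0.0391 -0.0035]
at [0.4292 0.1625 0.0432] psi -0.66 q6 7.3 dist 0.008 t 38.4
{"tx": 0.15, "ty": -0.18, "tz": 0.33, "yaw": -0.0}, {"tx": 0.15, "ty": -0.18, "tz": 0.33, "yaw": -0.0},
```

Emit:
{"api": "carry_out", "payload": {"rows": [{"tx": 0.15,"ty": -0.18,"tz": 0.33,"yaw": 0},{"tx": 0.15,"ty": -0.18,"tz": 0.33,"yaw": 0},{"tx": 0,"ty": 0,"tz": 0,"yaw": 0}]}}

```text
time_s: 38.7
position: [0.4268, 0.1654, 0.0375]
tool_rot: [[0.012, 0.999, 0.042], [1.0, -0.012, -0.003], [-0.003, 0.042, -0.999]]
ft_force: [0.1, -0.3, 0.3]
grip_width: 0.0855
```

Emit:
{"api": "carry_out", "payload": {"rows": [{"tx": 0,"ty": 0,"tz": 0,"yaw": 0},{"tx": 0,"ty": 0,"tz": 0,"yaw": 0},{"tx": 0,"ty": 0,"tz": 0,"yaw": 0},{"tx": 0,"ty": 0,"tz": 0,"yaw": 0},{"tx": 0,"ty": 0,"tz": 0,"yaw": 0},{"tx": 0,"ty": 0,"tz": 0,"yaw": 0},{"tx": 0,"ty": 0,"tz": 0,"yaw": 0},{"tx": 0,"ty": 0,"tz": 0,"yaw": 0}], "jaw": 1, "squeeze": 40}}

```text
time_s: 39.5
position: [0.4268, 0.1655, 0.0384]
tool_rot: [[0.012, 0.999, 0.043], [1.0, -0.012, -0.003], [-0.003, 0.043, -0.999]]
ft_force: [0.3, -0.8, 1.0]
grip_width: 0.0187
```

```bash
python3 -c "
from h import *
im,P=snap('wrist','w17.png')
t=tray('green',im,P,np.array([.436,.17]));print(t)
go([.5425,-.364,.26],6.6,15)"
```

```text
(np.float64(0.00844296893637459), array([0.4281996 , 0.16676929]), np.float64(-0.6683174696248955), np.float64(0.06318969754938904), np.float64(0.02032626038446157), 5164, [319.6, 265.4])
gw 0.0189 tilt [ 0.0427 -0.0032]
at [0.4268 0.1656 0.0384] psi -0.67 q6 7.8 dist 0.586 t 39.55
{"tx": -3.52, "ty": 0.81, "tz": -1.48, "yaw": -0.01}, {"tx": -3.53, "ty": 0.78, "tz": -1.48, "yaw": -0.01}, {"tx": -3.53, "ty": 0.75, "tz": -1.48, "yaw": -0.01}, {"tx": -3.54, "ty": 0.72, "tz": -1.48, "yaw": -0.01}, {"tx": -3.55, "ty": 0.69, "tz": -1.48, "yaw": -0.01}, {"tx": -3.55, "ty": 0.66, "tz": -1.48, "yaw": -0.01}, {"tx": -3.56, "ty": 0.63, "tz": -1.48, "yaw": -0.01}, {"tx": -3.56, "ty": 0.6, "tz": -1.48, "yaw": -0.01}, {"tx": -3.57, "ty": 0.57, "tz": -1.48, "yaw": -0.01}, {"tx": -3.57, "ty": 0.54, "tz": -1.48, "yaw": -0.01}, {"tx": -3.58, "ty": 0.51, "tz": -1.48, "yaw": -0.01}, {"tx": -3.58, "ty": 0.48, "tz": -1.48, "yaw": -0.01}, {"tx": -3.59, "ty": 0.45, "tz": -1.48, "yaw": -0.01}, {"tx": -3.59, "ty": 0.42, "tz": -1.48, "yaw": -0.01}, {"tx": -3.59, "ty": 0.39, "tz": -1.48, "yaw": -0.01},
```

Emit:
{"api": "carry_out", "payload": {"rows": [{"tx": 0,"ty": 0,"tz": -1,"yaw": 0},{"tx": 0,"ty": 0,"tz": -3,"yaw": 0},{"tx": 0,"ty": 0,"tz": -4.5,"yaw": 0},{"tx": 0,"ty": 0,"tz": -4.5,"yaw": 0},{"tx": -1,"ty": 0.3,"tz": -4.5,"yaw": -0.01},{"tx": -2.5,"ty": 0.6,"tz": -4.5,"yaw": -0.01},{"tx": -4,"ty": 1,"tz": 0,"yaw": -0.01},{"tx": -4,"ty": 1,"tz": 0,"yaw": -0.01},{"tx": -4,"ty": 1,"tz": 0,"yaw": -0.01},{"tx": -4,"ty": 0.9,"tz": 0,"yaw": -0.01},{"tx": -4,"ty": 0.9,"tz": 0,"yaw": -0.01},{"tx": -4,"ty": 0.9,"tz": 0,"yaw": -0.01}]}}

```text
time_s: 40.75
position: [0.4893, -0.1105, 0.2767]
tool_rot: [[-0.079, 0.996, 0.047], [0.997, 0.08, -0.005], [-0.009, 0.047, -0.999]]
ft_force: [1.8, -0.1, -0.9]
grip_width: 0.019
```

```bash
python3 -c "
from h import *
go([.5425,-.364,.25],6.6,7)"
```

```text
gw 0.019 tilt [ 0.0472 -0.0049]
at [ 0.4893 -0.1105  0.2767] psi 4.58 q6 -31.4 dist 0.26 t 40.75
{"tx": -3.67, "ty": 0.47, "tz": 0.38, "yaw": -0.01}, {"tx": -3.67, "ty": 0.45, "tz": 0.38, "yaw": -0.01}, {"tx": -3.67, "ty": 0.43, "tz": 0.38, "yaw": -0.01}, {"tx": -3.68, "ty": 0.41, "tz": 0.38, "yaw": -0.01}, {"tx": -3.68, "ty": 0.39, "tz": 0.38, "yaw": -0.01}, {"tx": -3.68, "ty": 0.38, "tz": 0.38, "yaw": -0.01}, {"tx": -3.68, "ty": 0.36, "tz": 0.38, "yaw": -0.01},
```

Emit:
{"api": "carry_out", "payload": {"rows": [{"tx": -3.7,"ty": 0.5,"tz": 0.4,"yaw": -0.01},{"tx": -3.7,"ty": 0.5,"tz": 0.4,"yaw": -0.01},{"tx": -3.7,"ty": 0.5,"tz": 0.4,"yaw": -0.01},{"tx": -3.7,"ty": 0.4,"tz": 0.4,"yaw": -0.01},{"tx": -3.5,"ty": 0.4,"tz": 0.4,"yaw": 0},{"tx": -3,"ty": 0.3,"tz": 0.4,"yaw": 0},{"tx": -2.2,"ty": 0.3,"tz": 0.4,"yaw": 0},{"tx": -1.2,"ty": 0.2,"tz": 0.8,"yaw": 0},{"tx": 0,"ty": 0,"tz": 1,"yaw": 0},{"tx": 0,"ty": 0,"tz": 0,"yaw": 0},{"tx": 0,"ty": 0,"tz": 0,"yaw": 0}]}}

```text
time_s: 41.85
position: [0.546, -0.3647, 0.2353]
tool_rot: [[-0.117, 0.992, 0.045], [0.993, 0.117, -0.002], [-0.007, 0.044, -0.999]]
ft_force: [-0.1, -0.2, -0.8]
grip_width: 0.0191
```

```bash
python3 -c "
from h import *
go([.5425,-.364,.188],6.6,3)"
```

```text
gw 0.0191 tilt [ 0.0449 -0.0022]
at [ 0.546  -0.3647  0.2353] psi 6.72 q6 -51.5 dist 0.047 t 41.85
{"tx": 0.04, "ty": -0.11, "tz": 1.58, "yaw": 0.0}, {"tx": 0.04, "ty": -0.11, "tz": 1.58, "yaw": 0.0}, {"tx": 0.04, "ty": -0.11, "tz": 1.58, "yaw": 0.0},
```

Emit:
{"api": "carry_out", "payload": {"rows": [{"tx": 0,"ty": -0.15,"tz": 1.5,"yaw": 0},{"tx": 0,"ty": -0.15,"tz": 1.5,"yaw": 0},{"tx": 0,"ty": -0.15,"tz": 1.2,"yaw": 0},{"tx": 0,"ty": 0,"tz": 0.4,"yaw": 0},{"tx": 0,"ty": 0,"tz": 0,"yaw": 0},{"tx": 0,"ty": 0,"tz": 0,"yaw": 0}]}}

```text
time_s: 42.45
position: [0.5446, -0.3599, 0.1927]
tool_rot: [[-0.122, 0.991, 0.049], [0.992, 0.123, -0.005], [-0.011, 0.048, -0.999]]
ft_force: [-0.9, -0.3, -1.6]
grip_width: 0.0188
```

```bash
python3 -c "
from h import *
go([.5425,-.364,.188],6.6,1)"
```

```text
gw 0.0188 tilt [ 0.0488 -0.0049]
at [ 0.5446 -0.3599  0.1927] psi 7.06 q6 -51.8 dist 0.007 t 42.45
{"tx": -0.38, "ty": -0.26, "tz": 0.47, "yaw": 0.01},
```

Emit:
{"api": "carry_out", "payload": {"rows": [{"tx": -0.19,"ty": -0.13,"tz": 0.24,"yaw": 0.004},{"tx": -0.19,"ty": -0.13,"tz": 0.24,"yaw": 0.004},{"tx": 0,"ty": 0,"tz": 0,"yaw": 0},{"tx": 0,"ty": 0,"tz": 0,"yaw": 0}]}}

```text
time_s: 42.85
position: [0.543, -0.3645, 0.1893]
tool_rot: [[-0.114, 0.992, 0.051], [0.993, 0.114, -0.007], [-0.013, 0.05, -0.999]]
ft_force: [-0.3, -0.2, -0.5]
grip_width: 0.0187
```

```bash
python3 -c "
from h import *
go([.5425,-.364,.188],6.6,1)"
```

```text
gw 0.0187 tilt [ 0.051  -0.0071]
at [ 0.543  -0.3645  0.1893] psi 6.58 q6 -51.7 dist 0.002 t 42.85
{"tx": 0.06, "ty": -0.04, "tz": 0.13, "yaw": -0.0},
```

Emit:
{"api": "carry_out", "payload": {"rows": [{"tx": 0,"ty": 0,"tz": 0,"yaw": 0},{"tx": 0,"ty": 0,"tz": 0,"yaw": 0},{"tx": 0,"ty": 0,"tz": 0,"yaw": 0},{"tx": 0,"ty": 0,"tz": 0,"yaw": 0},{"tx": 0,"ty": 0,"tz": 0,"yaw": 0},{"tx": 0,"ty": 0,"tz": 0,"yaw": 0},{"tx": 0,"ty": 0,"tz": 0,"yaw": 0},{"tx": 0,"ty": 0,"tz": 0,"yaw": 0},{"tx": 0,"ty": 0,"tz": 0,"yaw": 0},{"tx": 0,"ty": 0,"tz": 0,"yaw": 0},{"tx": 0,"ty": 0,"tz": 0,"yaw": 0},{"tx": 0,"ty": 0,"tz": 0,"yaw": 0}]}}

```text
time_s: 44.05
position: [0.543, -0.3646, 0.1895]
tool_rot: [[-0.114, 0.992, 0.051], [0.993, 0.114, -0.007], [-0.013, 0.05, -0.999]]
ft_force: [-0.8, 0.5, -1.7]
grip_width: 0.019
```

Emit:
{"api": "carry_out", "payload": {"rows": [{"tx": 0,"ty": 0,"tz": 0,"yaw": 0},{"tx": 0,"ty": 0,"tz": 0,"yaw": 0},{"tx": 0,"ty": 0,"tz": 0,"yaw": 0},{"tx": 0,"ty": 0,"tz": 0,"yaw": 0},{"tx": 0,"ty": 0,"tz": 0,"yaw": 0},{"tx": 0,"ty": 0,"tz": 0,"yaw": 0},{"tx": 0,"ty": 0,"tz": 0,"yaw": 0},{"tx": 0,"ty": 0,"tz": 0,"yaw": 0},{"tx": 0,"ty": 0,"tz": 0,"yaw": 0},{"tx": 0,"ty": 0,"tz": 0,"yaw": 0},{"tx": 0,"ty": 0,"tz": 0,"yaw": 0},{"tx": 0,"ty": 0,"tz": 0,"yaw": 0}]}}

```text
time_s: 45.25
position: [0.543, -0.3646, 0.1895]
tool_rot: [[-0.114, 0.992, 0.051], [0.993, 0.114, -0.007], [-0.013, 0.05, -0.999]]
ft_force: [0.1, 0.7, -1.2]
grip_width: 0.0188
```

Emit:
{"api": "carry_out", "payload": {"rows": [{"tx": 0,"ty": 0,"tz": 0,"yaw": 0},{"tx": 0,"ty": 0,"tz": 0,"yaw": 0},{"tx": 0,"ty": 0,"tz": 0,"yaw": 0},{"tx": 0,"ty": 0,"tz": 0,"yaw": 0},{"tx": 0,"ty": 0,"tz": 0,"yaw": 0},{"tx": 0,"ty": 0,"tz": 0,"yaw": 0},{"tx": 0,"ty": 0,"tz": 0,"yaw": 0},{"tx": 0,"ty": 0,"tz": 0,"yaw": 0},{"tx": 0,"ty": 0,"tz": 0,"yaw": 0},{"tx": 0,"ty": 0,"tz": 0,"yaw": 0},{"tx": 0,"ty": 0,"tz": 0,"yaw": 0},{"tx": 0,"ty": 0,"tz": 0,"yaw": 0}]}}

```text
time_s: 46.45
position: [0.5431, -0.3646, 0.1895]
tool_rot: [[-0.114, 0.992, 0.051], [0.993, 0.114, -0.007], [-0.013, 0.05, -0.999]]
ft_force: [-0.7, 0.8, -1.4]
grip_width: 0.0191
```

```bash
python3 -c "
from h import *
go(bed(-.062,.004,.25),-8,11)"
```

```text
gw 0.0191 tilt [ 0.0512 -0.0072]
at [ 0.5431 -0.3646  0.1895] psi 6.57 q6 -51.7 dist 0.371 t 46.45
{"tx": 3.26, "ty": 0.56, "tz": -0.62, "yaw": 0.02}, {"tx": 3.28, "ty": 0.48, "tz": -0.62, "yaw": 0.02}, {"tx": 3.29, "ty": 0.41, "tz": -0.62, "yaw": 0.02}, {"tx": 3.29, "ty": 0.33, "tz": -0.62, "yaw": 0.02}, {"tx": 3.3, "ty": 0.26, "tz": -0.62, "yaw": 0.02}, {"tx": 3.31, "ty": 0.18, "tz": -0.62, "yaw": 0.02}, {"tx": 3.31, "ty": 0.1, "tz": -0.62, "yaw": 0.02}, {"tx": 3.31, "ty": 0.03, "tz": -0.62, "yaw": 0.02}, {"tx": 3.31, "ty": -0.05, "tz": -0.62, "yaw": 0.02}, {"tx": 3.31, "ty": -0.13, "tz": -0.62, "yaw": 0.02}, {"tx": 3.31, "ty": -0.2, "tz": -0.62, "yaw": 0.02},
```

Emit:
{"api": "carry_out", "payload": {"rows": [{"tx": 0,"ty": 0,"tz": -2,"yaw": 0},{"tx": 0,"ty": 0,"tz": -3,"yaw": 0},{"tx": 2.5,"ty": 0.4,"tz": -1.5,"yaw": 0.02},{"tx": 3.7,"ty": 0.6,"tz": 0,"yaw": 0.03},{"tx": 3.8,"ty": 0.5,"tz": 0,"yaw": 0.03},{"tx": 3.8,"ty": 0.4,"tz": 0,"yaw": 0.03},{"tx": 3.8,"ty": 0.3,"tz": 0,"yaw": 0.03},{"tx": 3.8,"ty": 0.1,"tz": 0,"yaw": 0.03},{"tx": 3.8,"ty": 0,"tz": 0,"yaw": 0.03},{"tx": 3.8,"ty": -0.1,"tz": 0,"yaw": 0.03},{"tx": 3.4,"ty": -0.2,"tz": 0,"yaw": 0.02},{"tx": 2.5,"ty": -0.2,"tz": 0,"yaw": 0}]}}

```text
time_s: 47.65
position: [0.5629, -0.0049, 0.2558]
tool_rot: [[0.152, 0.987, 0.053], [0.988, -0.152, -0.008], [0.001, 0.054, -0.999]]
ft_force: [1.2, -0.9, -1.7]
grip_width: 0.0189
```

```bash
python3 -c "
from h import *
go(bed(-.062,.004,.065),-8,7)"
```

```text
gw 0.0189 tilt [ 0.0534 -0.0076]
at [ 0.5629 -0.0049  0.2558] psi -8.76 q6 -3.9 dist 0.183 t 47.65
{"tx": 0.06, "ty": -0.01, "tz": 2.61, "yaw": -0.0}, {"tx": 0.06, "ty": -0.01, "tz": 2.61, "yaw": -0.0}, {"tx": 0.06, "ty": -0.01, "tz": 2.61, "yaw": -0.0}, {"tx": 0.06, "ty": -0.0, "tz": 2.61, "yaw": -0.0}, {"tx": 0.06, "ty": -0.0, "tz": 2.61, "yaw": -0.0}, {"tx": 0.06, "ty": -0.0, "tz": 2.61, "yaw": -0.0}, {"tx": 0.06, "ty": -0.0, "tz": 2.61, "yaw": -0.0},
```

Emit:
{"api": "carry_out", "payload": {"rows": [{"tx": 0.06,"ty": -0.15,"tz": 2.6,"yaw": 0},{"tx": 0.06,"ty": -0.15,"tz": 2.6,"yaw": -0.005},{"tx": 0.06,"ty": -0.15,"tz": 2.6,"yaw": -0.005},{"tx": 0.06,"ty": -0.15,"tz": 2.6,"yaw": 0},{"tx": 0.06,"ty": -0.15,"tz": 2.6,"yaw": 0},{"tx": 0.06,"ty": -0.15,"tz": 2.5,"yaw": 0},{"tx": 0.06,"ty": -0.1,"tz": 1.5,"yaw": 0},{"tx": 0,"ty": 0,"tz": 0,"yaw": 0},{"tx": 0,"ty": 0,"tz": 0,"yaw": 0}]}}

```text
time_s: 48.55
position: [0.5645, 0.0043, 0.0823]
tool_rot: [[0.136, 0.989, 0.061], [0.991, -0.135, -0.008], [0.0, 0.061, -0.998]]
ft_force: [0.2, -0.1, -1.0]
grip_width: 0.0192
```

```bash
python3 -c "
from h import *
im,P=snap('wrist','w18.png')
for a,ce,r in blobs(im,'yellow',amin=300):print(ce,np.round(r[0]+r[1]+(r[2],),1),tob(onz(P,*r[0],.042)))
go(bed(-.061,.004,.0365),-8,3)"
```

```text
[416.0, 241.7] [416.6 245.2  42.3  97.3   4.2] [-0.7  6.  34. ]
[416.0, 126.0] [415.  125.5  13.   32.   90. ] [-7.8 74.4 34. ]
gw 0.0191 tilt [ 0.0609 -0.008 ]
at [0.5645 0.0043 0.0825] psi -7.79 q6 -4.1 dist 0.038 t 48.6
{"tx": -0.18, "ty": 0.01, "tz": 1.27, "yaw": 0.0}, {"tx": -0.18, "ty": 0.01, "tz": 1.27, "yaw": 0.0}, {"tx": -0.18, "ty": 0.01, "tz": 1.27, "yaw": 0.0},
```

Emit:
{"api": "carry_out", "payload": {"rows": [{"tx": -0.18,"ty": -0.08,"tz": 1.2,"yaw": 0},{"tx": -0.18,"ty": -0.08,"tz": 1.2,"yaw": 0},{"tx": -0.18,"ty": -0.08,"tz": 0.9,"yaw": 0},{"tx": 0,"ty": 0,"tz": 0.3,"yaw": 0},{"tx": 0,"ty": 0,"tz": 0,"yaw": 0}]}}

```text
time_s: 49.1
position: [0.5648, -0.0018, 0.0467]
tool_rot: [[0.136, 0.989, 0.066], [0.991, -0.135, -0.009], [0.0, 0.066, -0.998]]
ft_force: [-3.8, 1.9, 10.9]
grip_width: 0.0191
```

```bash
python3 -c "
from h import *
go(bed(-.061,.004,.0365),-8,1);print(env.observe()['ft_force'])"
```

```text
gw 0.0191 tilt [ 0.0658 -0.0089]
at [ 0.5648 -0.0018  0.0467] psi -7.8 q6 -4.8 dist 0.002 t 49.1
{"tx": 0.07, "ty": -0.08, "tz": 0.22, "yaw": 0.0}, 
[-3.77937047  1.85763856 10.93140403]
```

Emit:
{"api": "carry_out", "payload": {"rows": [{"tx": 0,"ty": 0,"tz": 0,"yaw": 0},{"tx": 0,"ty": 0,"tz": 0,"yaw": 0},{"tx": 0,"ty": 0,"tz": 0,"yaw": 0},{"tx": 0,"ty": 0,"tz": 0,"yaw": 0},{"tx": 0,"ty": 0,"tz": -1,"yaw": 0},{"tx": 0,"ty": 0,"tz": -2,"yaw": 0},{"tx": 0,"ty": 0,"tz": -4,"yaw": 0},{"tx": 0,"ty": 0,"tz": -4,"yaw": 0},{"tx": 0,"ty": 0,"tz": -4,"yaw": 0},{"tx": 0,"ty": 0,"tz": 0,"yaw": 0},{"tx": 0,"ty": 0,"tz": 0,"yaw": 0}], "jaw": 0}}

```text
time_s: 50.2
position: [0.5543, -0.0006, 0.2056]
tool_rot: [[0.136, 0.988, 0.068], [0.991, -0.136, -0.009], [-0.0, 0.069, -0.998]]
ft_force: [-0.3, 0.1, -0.6]
grip_width: 0.0427
```

```bash
python3 - <<'E'
s=open('h.py').read()
s=s.replace("r=[100*D@x,100*D@y,-100*D[2],a]","c,w=np.cos(-a*k),np.sin(-a*k);Rk=R@np.array([[c,w,0],[-w,c,0],[0,0,1]]);r=list(100*Rk.T@D)+[a]")
open('h.py','w').write(s)
E
python3 -c "
from h import *
im,P=snap('wrist','w19.png')
for c in('blue','yellow','green'):
  for a,ce,r in blobs(im,c,amin=300):print(c,a,ce,np.round(r[0]+r[1]+(r[2],),1),tob(onz(P,*r[0],.042)))
go(bed(0,.16,.26),-8,6)"
```

```text
blue 2097 [377.1, 125.9] [379.  126.   11.1 194.1  89.7] [-3.9 64.3 34. ]
blue 1468 [439.4, 187.4] [439.5 188.   25.8  59.2   5. ] [60.  5. 34.]
yellow 1343 [380.3, 190.1] [380.4 190.5  23.2  59.6   2.6] [ 0.9  3.2 34. ]
green 1175 [320.2, 190.5] [320. 191.  60.  20.  90.] [-58.2   3.6  34. ]
gw 0.0433 tilt [ 0.0688 -0.0096]
at [ 0.5546 -0.0006  0.2057] psi -7.8 q6 -4.7 dist 0.183 t 50.25
{"tx": 2.61, "ty": 1.25, "tz": -0.95, "yaw": 0.0}, {"tx": 2.61, "ty": 1.25, "tz": -0.95, "yaw": 0.0}, {"tx": 2.61, "ty": 1.25, "tz": -0.95, "yaw": 0.0}, {"tx": 2.61, "ty": 1.25, "tz": -0.95, "yaw": 0.0}, {"tx": 2.61, "ty": 1.25, "tz": -0.95, "yaw": 0.0}, {"tx": 2.61, "ty": 1.25, "tz": -0.95, "yaw": 0.0},
```

All three trays are in the bed: blue (60,5), yellow (1,3), green (-58,4). Now look at the nut.

Emit:
{"api": "carry_out", "payload": {"rows": [{"tx": 2.6,"ty": 1.25,"tz": -0.9,"yaw": 0},{"tx": 2.6,"ty": 1.25,"tz": -0.9,"yaw": 0},{"tx": 2.6,"ty": 1.25,"tz": -0.9,"yaw": 0},{"tx": 2.6,"ty": 1.25,"tz": -0.9,"yaw": 0},{"tx": 2.6,"ty": 1.25,"tz": -0.9,"yaw": 0},{"tx": 2.6,"ty": 1.25,"tz": -0.9,"yaw": 0},{"tx": 0,"ty": 0,"tz": 0,"yaw": 0},{"tx": 0,"ty": 0,"tz": 0,"yaw": 0},{"tx": 0,"ty": 0,"tz": 0,"yaw": 0}]}}

```text
time_s: 51.15
position: [0.6472, 0.149, 0.2533]
tool_rot: [[0.138, 0.989, 0.046], [0.99, -0.138, -0.01], [-0.003, 0.047, -0.999]]
ft_force: [-0.4, 0.7, 0.5]
grip_width: 0.0428
```

```bash
python3 - <<'E'
from h import *
go(bed(0,.2127,.15),112,12)
im,P=snap('wrist','w20.png')
u,v=map(int,proj(P,bed(0,.2127,.055)));print(u,v)
for a,ce,r in blobs(im,'red',amin=30):print('red',a,ce,tob(onz(P,*ce,.063)),tob(onz(P,*ce,.055)))
for a,ce,r in blobs(im,'green',amin=20):print('green',a,ce,tob(onz(P,*ce,.04)))
c=im[max(0,v-70):v+70,u-95:u+95,::-1];print(max(0,v-70),u-95)
cv2.imwrite('pics/w20c.png',cv2.resize(c,None,fx=4,fy=4,interpolation=cv2.INTER_CUBIC))
E
```

```text
gw 0.0428 tilt [ 0.046  -0.0096]
at [0.6472 0.149  0.2533] psi -7.93 q6 11.0 dist 0.107 t 51.15
{"tx": 0.41, "ty": -0.04, "tz": 0.79, "yaw": 0.09}, {"tx": 0.4, "ty": -0.08, "tz": 0.79, "yaw": 0.09}, {"tx": 0.39, "ty": -0.11, "tz": 0.79, "yaw": 0.09}, {"tx": 0.38, "ty": -0.14, "tz": 0.79, "yaw": 0.09}, {"tx": 0.37, "ty": -0.18, "tz": 0.79, "yaw": 0.09}, {"tx": 0.35, "ty": -0.21, "tz": 0.79, "yaw": 0.09}, {"tx": 0.33, "ty": -0.24, "tz": 0.79, "yaw": 0.09}, {"tx": 0.31, "ty": -0.27, "tz": 0.79, "yaw": 0.09}, {"tx": 0.29, "ty": -0.29, "tz": 0.79, "yaw": 0.09}, {"tx": 0.26, "ty": -0.32, "tz": 0.79, "yaw": 0.09}, {"tx": 0.23, "ty": -0.34, "tz": 0.79, "yaw": 0.09}, {"tx": 0.2, "ty": -0.36, "tz": 0.79, "yaw": 0.09}, 
309 137
red 860 [311.1, 256.6] [ 0.8 82.3 55. ] [ 0.9 78.5 47. ]
red 121 [293.5, 147.4] [-16.1 203.   55. ] [-16.4 202.2  47. ]
green 153 [269.4, 318.6] [-52.2 -13.6  32. ]
green 61 [307.7, 105.8] [ -1.2 243.6  32. ]
67 214
```

View pics/w20c.png

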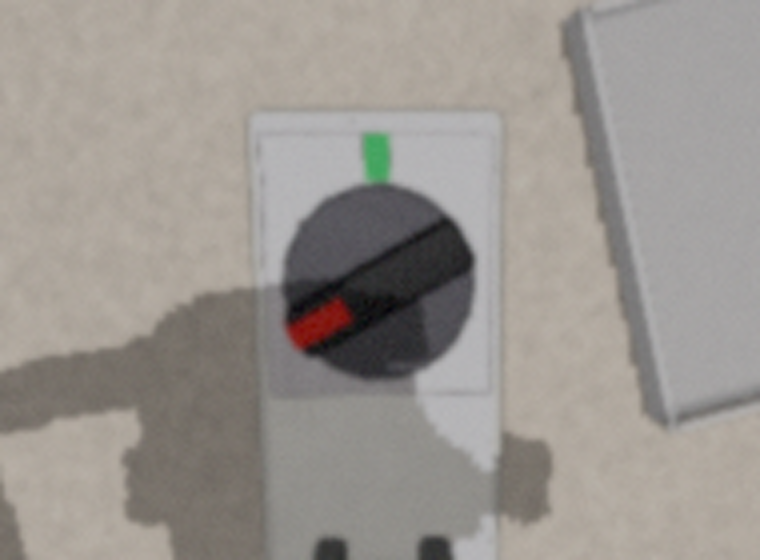

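Nut close-up: bar centre at crop (378,286), red end toward (297,335), so the axis is about 30.8° to bed x and nut ≈ 0.29. It needs +2.11 rad clockwise. Turn the tool anticlockwise about 2.1 rad first.

Emit:
{"api": "carry_out", "payload": {"rows": [{"tx": 0,"ty": 0,"tz": 0,"yaw": -0.14},{"tx": 0,"ty": 0,"tz": 0,"yaw": -0.14},{"tx": 0,"ty": 0,"tz": 0,"yaw": -0.14},{"tx": 0,"ty": 0,"tz": 0,"yaw": -0.14},{"tx": 0,"ty": 0,"tz": 0,"yaw": -0.14},{"tx": 0,"ty": 0,"tz": 0,"yaw": -0.14},{"tx": 0,"ty": 0,"tz": 0,"yaw": -0.14},{"tx": 0,"ty": 0,"tz": 0,"yaw": -0.14},{"tx": 0,"ty": 0,"tz": 0,"yaw": -0.14},{"tx": 0,"ty": 0,"tz": 0,"yaw": -0.14},{"tx": 0,"ty": 0,"tz": 0,"yaw": -0.14},{"tx": 0,"ty": 0,"tz": 0,"yaw": -0.14}]}}

```text
time_s: 52.4
position: [0.6425, 0.1373, 0.2494]
tool_rot: [[-0.999, -0.024, 0.035], [-0.024, 1.0, -0.012], [-0.034, -0.013, -0.999]]
ft_force: [-0.3, -0.4, 0.4]
grip_width: 0.0433
```

```bash
python3 - <<'E'
from h import *
go(bed(0,.212,.12),112.8,7)
E
```

```text
gw 0.0433 tilt [ 0.0347 -0.0119]
at [0.6425 0.1373 0.2494] psi 91.37 q6 -89.3 dist 0.135 t 52.4
{"tx": -0.12, "ty": 0.86, "tz": 1.73, "yaw": -0.05}, {"tx": -0.16, "ty": 0.85, "tz": 1.73, "yaw": -0.05}, {"tx": -0.21, "ty": 0.84, "tz": 1.73, "yaw": -0.05}, {"tx": -0.25, "ty": 0.83, "tz": 1.73, "yaw": -0.05}, {"tx": -0.3, "ty": 0.82, "tz": 1.73, "yaw": -0.05}, {"tx": -0.34, "ty": 0.8, "tz": 1.73, "yaw": -0.05}, {"tx": -0.38, "ty": 0.78, "tz": 1.73, "yaw": -0.05},
```

Emit:
{"api": "carry_out", "payload": {"rows": [{"tx": -0.12,"ty": 0.86,"tz": 1.7,"yaw": -0.055},{"tx": -0.16,"ty": 0.85,"tz": 1.7,"yaw": -0.055},{"tx": -0.21,"ty": 0.84,"tz": 1.7,"yaw": -0.055},{"tx": -0.25,"ty": 0.83,"tz": 1.7,"yaw": -0.055},{"tx": -0.3,"ty": 0.82,"tz": 1.7,"yaw": -0.055},{"tx": -0.34,"ty": 0.8,"tz": 1.7,"yaw": -0.055},{"tx": -0.38,"ty": 0.78,"tz": 1.7,"yaw": -0.055},{"tx": 0,"ty": 0,"tz": 0,"yaw": 0},{"tx": 0,"ty": 0,"tz": 0,"yaw": 0}]}}

```text
time_s: 53.3
position: [0.6504, 0.1893, 0.1252]
tool_rot: [[-0.914, -0.405, 0.031], [-0.405, 0.914, -0.014], [-0.023, -0.025, -0.999]]
ft_force: [0.0, -0.6, 0.5]
grip_width: 0.0425
```

```bash
python3 - <<'E'
from h import *
go(bed(0,.212,.060),112.8,4)
im,P=snap('wrist','w21.png'); print(proj(P,bed(0,.212,.055)))
for a,ce,r in blobs(im,'red',amin=30):print('red',a,ce,np.round(r[0]+r[1]+(r[2],),1),tob(onz(P,*ce,.063)))
c=im[140:400,160:480,::-1]
cv2.imwrite('pics/w21c.png',cv2.resize(c,None,fx=2,fy=2,interpolation=cv2.INTER_CUBIC))
E
```

```text
gw 0.0425 tilt [ 0.0308 -0.014 ]
at [0.6504 0.1893 0.1252] psi 113.88 q6 -107.1 dist 0.058 t 53.3
{"tx": -0.11, "ty": 0.17, "tz": 1.43, "yaw": 0.0}, {"tx": -0.11, "ty": 0.17, "tz": 1.43, "yaw": 0.0}, {"tx": -0.11, "ty": 0.17, "tz": 1.43, "yaw": 0.0}, {"tx": -0.11, "ty": 0.17, "tz": 1.43, "yaw": 0.0}, 
(np.float64(330.35514219765395), np.float64(232.43355999469756))
red 5615 [115.8, 160.4] [133.2 170.4 144.7  72.   12.7] [30.4 75.8 55. ]
red 290 [332.1, 204.5] [332.1 204.5  11.2  25.6   3.6] [-16.5 202.8  55. ]
red 57 [332.4, 184.1] [332. 184.   4.  12.  90.] [-27.7 195.9  55. ]
```

View pics/w21c.png

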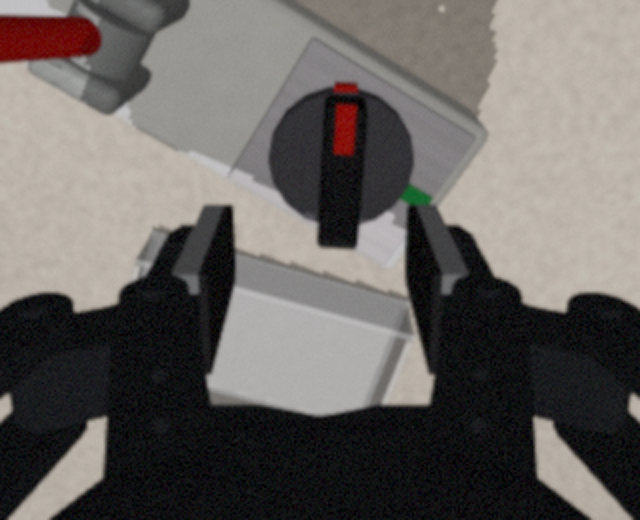

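Bar seen between the fingers: axis tilted 3° from image-up, disc centre at crop (341,157). Cast it to check centring.

```bash
python3 - <<'E'
from h import *
P=env.camera_params('wrist')
for n,x,y,z in(('disc',341,157,.044),('bar mid',343,170,.063),('bar black end',338,245,.063),('bar red end top',346,97,.063),('base corner',487,133,.01),('mark',417,195,.035)): 
    w=onz(P,160+x/2,140+y/2,z);print(n,tob(w),w.round(4))
E
```

```text
disc [ -2.5 210.7  36. ] [0.6509 0.1955 0.044 ]
bar mid [ -4.8 209.8  55. ] [0.6484 0.1949 0.063 ]
bar black end [ 18.6 222.7  55. ] [0.6734 0.2045 0.063 ]
bar red end top [-25.6 197.6  55. ] [0.6261 0.1858 0.063 ]
base corner [-32.4 261.6   2. ] [0.6284 0.25   0.01  ]
mark [ -2.3 244.4  27. ] [0.6558 0.2289 0.035 ]
```

```bash
python3 - <<'E'
from h import *
go(bed(-.0018,.2115,.061),111.8,4)
E
```

```text
gw 0.0425 tilt [ 0.0306 -0.0141]
at [0.6503 0.1893 0.1251] psi 113.88 q6 -107.1 dist 0.057 t 53.35
{"tx": -0.07, "ty": 0.18, "tz": 1.4, "yaw": 0.01}, {"tx": -0.07, "ty": 0.18, "tz": 1.4, "yaw": 0.01}, {"tx": -0.07, "ty": 0.18, "tz": 1.4, "yaw": 0.01}, {"tx": -0.06, "ty": 0.18, "tz": 1.4, "yaw": 0.01},
```

Emit:
{"api": "carry_out", "payload": {"rows": [{"tx": -0.07,"ty": 0.18,"tz": 1.4,"yaw": 0.01},{"tx": -0.07,"ty": 0.18,"tz": 1.4,"yaw": 0.01},{"tx": -0.07,"ty": 0.18,"tz": 1.3,"yaw": 0.01},{"tx": -0.07,"ty": 0.18,"tz": 1.0,"yaw": 0.005},{"tx": 0,"ty": 0,"tz": 0,"yaw": 0},{"tx": 0,"ty": 0,"tz": 0,"yaw": 0}]}}

```text
time_s: 53.95
position: [0.6522, 0.1954, 0.0709]
tool_rot: [[-0.93, -0.366, 0.032], [-0.366, 0.93, -0.014], [-0.025, -0.025, -0.999]]
ft_force: [0.6, -0.2, 0.1]
grip_width: 0.0427
```

```bash
python3 - <<'E'
from h import *
go(bed(-.0018,.2115,.060),111.8,1)
E
```

```text
gw 0.0427 tilt [ 0.0322 -0.0141]
at [0.6522 0.1954 0.0709] psi 111.47 q6 -104.0 dist 0.003 t 53.95
{"tx": 0.03, "ty": 0.1, "tz": 0.29, "yaw": -0.01},
```

Emit:
{"api": "carry_out", "payload": {"rows": [{"tx": 0.03,"ty": 0.1,"tz": 0.25,"yaw": 0},{"tx": 0,"ty": 0,"tz": 0,"yaw": 0}]}}

```text
time_s: 54.15
position: [0.6519, 0.1963, 0.0687]
tool_rot: [[-0.93, -0.366, 0.033], [-0.366, 0.93, -0.014], [-0.026, -0.025, -0.999]]
ft_force: [-0.0, 0.4, 0.3]
grip_width: 0.0427
```

Emit:
{"api": "carry_out", "payload": {"rows": [{"tx": 0,"ty": 0,"tz": 0,"yaw": 0},{"tx": 0,"ty": 0,"tz": 0,"yaw": 0},{"tx": 0,"ty": 0,"tz": 0,"yaw": 0},{"tx": 0,"ty": 0,"tz": 0,"yaw": 0},{"tx": 0,"ty": 0,"tz": 0,"yaw": 0},{"tx": 0,"ty": 0,"tz": 0,"yaw": 0}], "jaw": 1, "squeeze": 25}}

```text
time_s: 54.75
position: [0.6522, 0.1962, 0.0696]
tool_rot: [[-0.93, -0.365, 0.035], [-0.366, 0.93, -0.014], [-0.027, -0.025, -0.999]]
ft_force: [0.7, -0.6, 0.0]
grip_width: 0.0134
```

```bash
python3 - <<'E'
from h import *
go(bed(-.0018,.2115,.060),111.8,1);o=env.observe();print(o['ft_force'],o['wrist_torque'],tob(o['position']))
E
```

```text
gw 0.0134 tilt [ 0.0346 -0.0136]
at [0.6522 0.1962 0.0696] psi 111.44 q6 -103.9 dist 0.002 t 54.75
{"tx": 0.06, "ty": 0.02, "tz": 0.16, "yaw": -0.01}, 
[ 0.73548161 -0.61262444  0.0167883 ] [ 0.11807296  0.01731016 -0.0088119 ] [ -1.3 211.6  61.6]
```

Emit:
{"api": "carry_out", "payload": {"rows": [{"tx": 0,"ty": 0,"tz": 0,"yaw": 0.08},{"tx": 0,"ty": 0,"tz": 0,"yaw": 0.12},{"tx": 0,"ty": 0,"tz": 0,"yaw": 0.12},{"tx": 0,"ty": 0,"tz": 0,"yaw": 0.12},{"tx": 0,"ty": 0,"tz": 0,"yaw": 0.12},{"tx": 0,"ty": 0,"tz": 0,"yaw": 0.12},{"tx": 0,"ty": 0,"tz": 0,"yaw": 0.12}]}}

```text
time_s: 55.45
position: [0.6521, 0.1952, 0.0696]
tool_rot: [[-0.898, 0.439, 0.034], [0.438, 0.899, -0.016], [-0.038, 0.0, -0.999]]
ft_force: [0.9, -1.2, 0.2]
grip_width: 0.0128
```

```bash
python3 - <<'E'
from h import *
go(bed(-.0013,.2115,.061),-8,10);o=env.observe();print(o['ft_force'],o['wrist_torque'],tob(o['position']))
E
```

```text
gw 0.0128 tilt [ 0.0338 -0.0164]
at [0.6521 0.1952 0.0696] psi 63.98 q6 -56.4 dist 0.001 t 55.45
{"tx": 0.0, "ty": 0.0, "tz": 0.0, "yaw": 0.126}, {"tx": 0.0, "ty": 0.0, "tz": 0.0, "yaw": 0.126}, {"tx": 0.0, "ty": 0.0, "tz": 0.0, "yaw": 0.126}, {"tx": 0.0, "ty": 0.0, "tz": 0.0, "yaw": 0.126}, {"tx": 0.0, "ty": 0.0, "tz": 0.0, "yaw": 0.126}, {"tx": 0.0, "ty": 0.0, "tz": 0.0, "yaw": 0.126}, {"tx": 0.0, "ty": 0.0, "tz": 0.0, "yaw": 0.126}, {"tx": 0.0, "ty": 0.0, "tz": 0.0, "yaw": 0.126}, {"tx": 0.0, "ty": 0.0, "tz": 0.0, "yaw": 0.126}, {"tx": 0.0, "ty": 0.0, "tz": 0.0, "yaw": 0.126}, 
[ 0.87225364 -1.17495426  0.1608992 ] [-0.15681795  0.1318655   0.08016435] [ -1.2 210.6  61.6]
```

Smooth. Continue.

Emit:
{"api": "carry_out", "payload": {"rows": [{"tx": 0,"ty": 0,"tz": 0,"yaw": 0.125},{"tx": 0,"ty": 0,"tz": 0,"yaw": 0.125},{"tx": 0,"ty": 0,"tz": 0,"yaw": 0.125},{"tx": 0,"ty": 0,"tz": 0,"yaw": 0.125},{"tx": 0,"ty": 0,"tz": 0,"yaw": 0.125},{"tx": 0,"ty": 0,"tz": 0,"yaw": 0.125},{"tx": 0,"ty": 0,"tz": 0,"yaw": 0.125},{"tx": 0,"ty": 0,"tz": 0,"yaw": 0.125},{"tx": 0,"ty": 0,"tz": 0,"yaw": 0.12},{"tx": 0,"ty": 0,"tz": 0,"yaw": 0}]}}

```text
time_s: 56.45
position: [0.6509, 0.1947, 0.0697]
tool_rot: [[0.05, 0.998, 0.03], [0.999, -0.049, -0.02], [-0.018, 0.031, -0.999]]
ft_force: [1.8, -0.4, -1.3]
grip_width: 0.0133
```

```bash
python3 - <<'E'
from h import *
go(bed(-.0013,.2115,.061),-8,1);o=env.observe();print(o['ft_force'],o['wrist_torque'],tob(o['position']))
E
```

```text
gw 0.0133 tilt [ 0.0297 -0.0199]
at [0.6509 0.1947 0.0697] psi -2.84 q6 10.5 dist 0.002 t 56.45
{"tx": 0.15, "ty": 0.11, "tz": 0.07, "yaw": 0.09}, 
[ 1.81858796 -0.39690972 -1.32565678] [-0.10564871  0.1891365  -0.03151219] [ -2.3 209.9  61.7]
```

Emit:
{"api": "carry_out", "payload": {"rows": [{"tx": 0,"ty": 0,"tz": 0,"yaw": 0.045},{"tx": 0,"ty": 0,"tz": 0,"yaw": 0.045},{"tx": 0,"ty": 0,"tz": 0,"yaw": 0},{"tx": 0,"ty": 0,"tz": 0,"yaw": 0}]}}

```text
time_s: 56.85
position: [0.6509, 0.1947, 0.0697]
tool_rot: [[0.129, 0.991, 0.029], [0.991, -0.129, -0.02], [-0.016, 0.032, -0.999]]
ft_force: [1.2, 0.5, 0.1]
grip_width: 0.0133
```

```bash
python3 - <<'E'
from h import *
go(bed(-.0013,.2115,.061),-8,1)
im,P=snap('wrist','w22.png')
cv2.imwrite('pics/w22c.png',cv2.resize(im[150:400,200:440,::-1],None,fx=2.4,fy=2.4,interpolation=cv2.INTER_CUBIC))
for c in('red','green'):
  for a,ce,r in blobs(im,c,amin=20):print(c,a,ce,np.round(r[0]+r[1]+(r[2],),1),tob(onz(P,*ce,.063 if c=='red' else .035)))
E
```

```text
gw 0.0133 tilt [ 0.0294 -0.0202]
at [0.6509 0.1947 0.0697] psi -7.39 q6 15.1 dist 0.002 t 56.85
{"tx": 0.16, "ty": 0.1, "tz": 0.08, "yaw": 0.01}, 
red 506 [320.8, 230.8] [321. 231.  34.  14.  90.] [ -0.9 229.6  55. ]
red 100 [319.1, 200.7] [319.5 201.   17.    6.    0. ] [ -1.8 243.8  55. ]
green 271 [319.0, 184.9] [319. 185.  20.  12.  90.] [ -1.  244.3  27. ]
```

View pics/w22c.png

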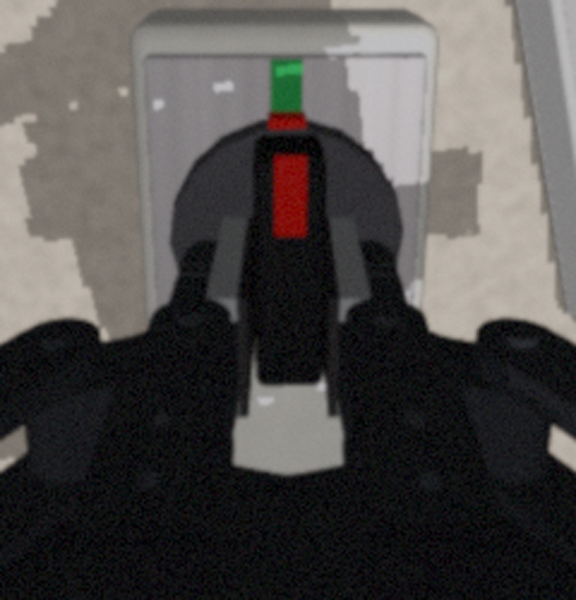

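Pointer is on the green mark: red pointer tip (288,122) is directly below the mark (287,88) and the base edges are symmetric. Release, rise and go to the lever.

Emit:
{"api": "carry_out", "payload": {"rows": [{"tx": 0,"ty": 0,"tz": 0,"yaw": 0},{"tx": 0,"ty": 0,"tz": 0,"yaw": 0},{"tx": 0,"ty": 0,"tz": 0,"yaw": 0},{"tx": 0,"ty": 0,"tz": -1,"yaw": 0},{"tx": 0,"ty": 0,"tz": -2,"yaw": 0},{"tx": 0,"ty": 0,"tz": -4,"yaw": 0},{"tx": 0,"ty": 0,"tz": -4.5,"yaw": 0},{"tx": 0,"ty": 0,"tz": -4.5,"yaw": 0},{"tx": 0,"ty": 0,"tz": 0,"yaw": 0},{"tx": 0,"ty": 0,"tz": 0,"yaw": 0}], "jaw": 0}}

```text
time_s: 57.9
position: [0.6455, 0.1982, 0.2402]
tool_rot: [[0.125, 0.992, 0.032], [0.992, -0.124, -0.019], [-0.015, 0.034, -0.999]]
ft_force: [-0.2, 0.3, -1.0]
grip_width: 0.0427
```

```bash
python3 - <<'E'
from h import *
go(bed(-.0018,.104,.20),-8,5)
im,P=snap('wrist','w23.png')
print('exp bar',proj(P,bed(-.0018,.104,.124)))
for c in('red','green'):
  for a,ce,r in blobs(im,c,amin=20):print(c,a,ce,np.round(r[0]+r[1]+(r[2],),1),tob(onz(P,*ce,.063 if c=='red' else .035)))
cv2.imwrite('pics/w23c.png',im[:,150:500,::-1])
E
```

```text
gw 0.0427 tilt [ 0.0323 -0.0195]
at [0.6455 0.1982 0.2402] psi -7.12 q6 14.7 dist 0.114 t 57.9
{"tx": -2.16, "ty": 0.07, "tz": 0.68, "yaw": 0.0}, {"tx": -2.16, "ty": 0.08, "tz": 0.68, "yaw": 0.0}, {"tx": -2.16, "ty": 0.09, "tz": 0.68, "yaw": 0.0}, {"tx": -2.16, "ty": 0.09, "tz": 0.68, "yaw": 0.0}, {"tx": -2.16, "ty": 0.1, "tz": 0.68, "yaw": 0.0}, 
exp bar (np.float64(319.70525456331893), np.float64(322.95647566777154))
red 973 [321.4, 308.0] [322.  300.5  67.   26.   90. ] [ 3.  70.2 55. ]
red 155 [320.3, 167.8] [320.4 167.4  21.1   7.8  86.8] [ -0.7 230.8  55. ]
green 410 [271.8, 330.0] [270.8 329.5  27.1  17.5  87.5] [-57.7  18.6  27. ]
green 55 [319.5, 150.6] [319.5 150.5   9.    5.   90. ] [ -0.7 244.2  27. ]
```

```bash
python3 - <<'E'
from h import *
im=cv2.cvtColor(cv2.imread('pics/w23.png'),cv2.COLOR_BGR2RGB);P=env.camera_params('wrist')
g=cv2.cvtColor(im,cv2.COLOR_RGB2GRAY).astype(int)
print(g[150:215:3,322]); print(g[185,285:360:3])
h=cv2.cvtColor(im,cv2.COLOR_RGB2HSV)
red=(((h[...,0]<6)|(h[...,0]>174))&(h[...,1]>120))
for T in(38,45,52):
    m=((g<T)|red); k=np.zeros_like(m);k[155:216,280:365]=1;m&=k
    n,l,st,ce=cv2.connectedComponentsWithStats(m.astype(np.uint8));i=1+np.argmax(st[1:,4]);q=np.argwhere(l==i)[:,::-1].astype(np.float32)
    W=np.array([tob(onz(P,*p,.063))[:2] for p in q]);c=W.mean(0);w,V=np.linalg.eigh(np.cov((W-c).T));d=V[:,1]*np.sign(V[1,1])
    print(T,len(q),c.round(1),'len/wid sd',np.sqrt(w).round(1),'axis deg from bed x',np.degrees(np.arctan2(d[1],d[0])).round(2),cv2.minAreaRect(q))
E
```

```text
[125 122 101  47  43  52  50  47  52  39   9  20  20  18  18  16  11  22
  12  26  95 141]
[112 115 120 119  47  47  46  48  46  45  15  25  15  15  31  42  43  46
  54  66 116 120 116 115 146]
38 721 [ -0.3 215.1] len/wid sd [ 4.1 14.6] axis deg from bed x 91.62 ((320.5, 182.5), (15.0, 51.0), 0.0)
45 853 [  0.3 214.1] len/wid sd [ 5.9 14.2] axis deg from bed x 93.46 ((324.61285400390625, 183.30752563476562), (31.330448150634766, 52.017860412597656), 3.814074993133545)
52 1478 [ -2.9 214.6] len/wid sd [ 9.7 13.1] axis deg from bed x 109.4 ((318.5, 182.50001525878906), (45.25482940673828, 42.42640686035156), 45.0)
```

Nut axis measures 91.6° in the bed frame (about 1° of the mark), with bar length and width as given. On to the lever.

Emit:
{"api": "carry_out", "payload": {"rows": [{"tx": -2.16,"ty": 0.08,"tz": 0.65,"yaw": 0.005},{"tx": -2.16,"ty": 0.08,"tz": 0.65,"yaw": 0.005},{"tx": -2.16,"ty": 0.08,"tz": 0.65,"yaw": 0.005},{"tx": -2.16,"ty": 0.08,"tz": 0.65,"yaw": 0},{"tx": -2.16,"ty": 0.08,"tz": 0.65,"yaw": 0},{"tx": 0,"ty": 0,"tz": 0,"yaw": 0},{"tx": 0,"ty": 0,"tz": 0,"yaw": 0}]}}

```text
time_s: 58.65
position: [0.6338, 0.0871, 0.2025]
tool_rot: [[0.138, 0.99, 0.022], [0.99, -0.138, -0.019], [-0.015, 0.025, -1.0]]
ft_force: [-0.1, -0.2, 0.6]
grip_width: 0.0424
```

```bash
python3 - <<'E'
from h import *
go(bed(-.0018,.104,.125),-8,5)
im,P=snap('wrist','w24.png')
print('exp bar',proj(P,bed(-.0018,.104,.124)),proj(P,bed(-.0018,.104,.133)))
for a,ce,r in blobs(im,'red',amin=20):print(a,ce,np.round(r[0]+r[1]+(r[2],),1))
cv2.imwrite('pics/w24c.png',im[100:,150:500,::-1])
E
```

```text
gw 0.0424 tilt [ 0.0224 -0.0186]
at [0.6338 0.0871 0.2025] psi -7.92 q6 5.7 dist 0.07 t 58.65
{"tx": 0.08, "ty": 0.02, "tz": 1.39, "yaw": 0.0}, {"tx": 0.08, "ty": 0.02, "tz": 1.39, "yaw": 0.0}, {"tx": 0.08, "ty": 0.02, "tz": 1.39, "yaw": 0.0}, {"tx": 0.08, "ty": 0.02, "tz": 1.39, "yaw": 0.0}, {"tx": 0.08, "ty": 0.02, "tz": 1.39, "yaw": 0.0}, 
exp bar (np.float64(319.4371770899421), np.float64(218.46352158924412)) (np.float64(319.78148915493654), np.float64(223.17803809564532))
1376 [321.3, 207.6] [322. 200.  62.  36.  90.]
223 [318.5, 34.6] [318.5  34.5  23.    9.   90. ]
```

View pics/w24c.png

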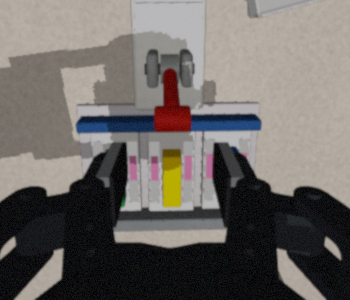

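The lever's bar is at crop (173,118), i.e. (323,218), as expected for fully open. Descend and grip.

Emit:
{"api": "carry_out", "payload": {"rows": [{"tx": 0.08,"ty": 0.05,"tz": 1.4,"yaw": 0},{"tx": 0.08,"ty": 0.05,"tz": 1.4,"yaw": 0},{"tx": 0.08,"ty": 0.05,"tz": 1.4,"yaw": 0},{"tx": 0.08,"ty": 0.05,"tz": 1.4,"yaw": 0},{"tx": 0.08,"ty": 0.05,"tz": 1.2,"yaw": 0},{"tx": 0,"ty": 0,"tz": 0,"yaw": 0},{"tx": 0,"ty": 0,"tz": 0,"yaw": 0}]}}

```text
time_s: 59.4
position: [0.6392, 0.096, 0.1327]
tool_rot: [[0.131, 0.991, 0.025], [0.991, -0.131, -0.018], [-0.014, 0.027, -1.0]]
ft_force: [0.1, 0.8, -0.1]
grip_width: 0.0429
```

```bash
python3 - <<'E'
from h import *
go(bed(0,.104,.124),-8,1)
E
```

```text
gw 0.0429 tilt [ 0.0247 -0.0178]
at [0.6392 0.096  0.1327] psi -7.5 q6 6.2 dist 0.007 t 59.4
{"tx": -0.66, "ty": 0.01, "tz": 0.08, "yaw": 0.01},
```

Emit:
{"api": "carry_out", "payload": {"rows": [{"tx": -0.33,"ty": 0,"tz": 0,"yaw": 0},{"tx": -0.33,"ty": 0,"tz": 0.05,"yaw": 0},{"tx": 0,"ty": 0,"tz": 0,"yaw": 0}]}}

```text
time_s: 59.7
position: [0.6389, 0.0893, 0.134]
tool_rot: [[0.13, 0.991, 0.028], [0.991, -0.13, -0.018], [-0.014, 0.03, -0.999]]
ft_force: [-0.3, 0.9, 0.1]
grip_width: 0.0431
```

Emit:
{"api": "carry_out", "payload": {"rows": [{"tx": 0,"ty": 0,"tz": 0,"yaw": 0},{"tx": 0,"ty": 0,"tz": 0,"yaw": 0},{"tx": 0,"ty": 0,"tz": 0,"yaw": 0},{"tx": 0,"ty": 0,"tz": 0,"yaw": 0},{"tx": 0,"ty": 0,"tz": 0,"yaw": 0},{"tx": 0,"ty": 0,"tz": 0,"yaw": 0}], "jaw": 1, "squeeze": 40}}

```text
time_s: 60.3
position: [0.6373, 0.089, 0.1348]
tool_rot: [[0.131, 0.991, 0.024], [0.991, -0.131, -0.018], [-0.014, 0.026, -1.0]]
ft_force: [-0.3, 0.9, -0.4]
grip_width: 0.0232
```

```bash
python3 arc.py 24 11; python3 -c "
from h import *
o=env.observe();print(o['grip_width'],o['ft_force'])"
```

```text
angle 105.1461492299747 r 0.08266804376411109 lever 1.3988141868577766 xoff -0.0010635030062695477
[1.08 0.11 0.04]
[ 1.03  0.01 -0.09]
[1.03 0.01 0.04]
[1.01 0.   0.18]
[0.98 0.   0.3 ]
[ 0.94 -0.    0.43]
[ 0.87 -0.01  0.55]
[ 0.8  -0.01  0.65]
[ 0.71 -0.01  0.75]
[ 0.6  -0.02  0.83]
[ 0.49 -0.02  0.9 ]
0.023218022584894603 [-0.30167712  0.8501061  -0.35092968]
```

Gripped on the bar (angle 105°). Swing part-way.

Emit:
{"api": "carry_out", "payload": {"rows": [{"tx": 1.05,"ty": 0.02,"tz": -0.1,"yaw": 0},{"tx": 1.03,"ty": 0.01,"tz": -0.08,"yaw": 0},{"tx": 1.03,"ty": 0.01,"tz": 0.04,"yaw": 0},{"tx": 1.01,"ty": 0,"tz": 0.18,"yaw": 0},{"tx": 0.98,"ty": 0,"tz": 0.3,"yaw": 0},{"tx": 0.94,"ty": 0,"tz": 0.43,"yaw": 0}]}}

```text
time_s: 60.9
position: [0.6448, 0.1438, 0.1292]
tool_rot: [[0.134, 0.991, 0.02], [0.99, -0.134, -0.032], [-0.029, 0.024, -0.999]]
ft_force: [-4.8, -3.7, 6.8]
grip_width: 0.0232
```

```bash
python3 arc.py 23 6; python3 -c "
from h import *
o=env.observe();print(o['grip_width'],o['ft_force'],o['position'])"
```

```text
angle 65.60676168441752 r 0.08146672847983749 lever 0.7087216899657643 xoff -0.0013339883506705834
[0.83 0.12 0.58]
[ 0.83 -0.01  0.55]
[ 0.75 -0.01  0.64]
[ 0.67 -0.01  0.73]
[ 0.57 -0.02  0.81]
[ 0.47 -0.02  0.87]
0.023206282150972743 [-4.77391852 -3.70118493  6.82957216] [0.64475818 0.14378724 0.12919439]
```

Emit:
{"api": "carry_out", "payload": {"rows": [{"tx": 0.83,"ty": 0.02,"tz": 0.55,"yaw": 0},{"tx": 0.83,"ty": 0,"tz": 0.55,"yaw": 0},{"tx": 0.75,"ty": 0,"tz": 0.64,"yaw": 0},{"tx": 0.67,"ty": 0,"tz": 0.73,"yaw": 0},{"tx": 0.57,"ty": -0.02,"tz": 0.81,"yaw": 0},{"tx": 0.47,"ty": -0.02,"tz": 0.8,"yaw": 0}]}}

```text
time_s: 61.5
position: [0.6503, 0.1846, 0.091]
tool_rot: [[0.133, 0.991, 0.021], [0.99, -0.133, -0.037], [-0.034, 0.026, -0.999]]
ft_force: [-2.6, -3.1, 4.6]
grip_width: 0.0234
```

```bash
python3 arc.py 23 3; python3 -c "
from h import *
o=env.observe();print(o['grip_width'],o['ft_force'],o['position'])"
```

```text
angle 25.681158972802955 r 0.08300177817407264 lever 0.011888466804914066 xoff -0.001512304888299717
[-0.21  0.14  0.25]
[ 0.06 -0.    0.11]
[ 0.05 -0.    0.11]
0.023399361055388833 [-2.60194103 -3.05158136  4.55854584] [0.65030959 0.18456883 0.09096988]
```

Emit:
{"api": "carry_out", "payload": {"rows": [{"tx": 0.05,"ty": 0,"tz": 0.2,"yaw": 0},{"tx": 0.0,"ty": 0,"tz": 0.2,"yaw": 0},{"tx": 0,"ty": 0,"tz": 0.2,"yaw": 0}]}}

```text
time_s: 61.8
position: [0.6506, 0.1868, 0.0862]
tool_rot: [[0.132, 0.991, 0.022], [0.991, -0.131, -0.036], [-0.033, 0.027, -0.999]]
ft_force: [-4.0, 3.6, 6.8]
grip_width: 0.023
```

```bash
python3 arc.py 23 1; python3 -c "
from h import *
o=env.observe();print(o['grip_width'],o['ft_force'],o['position'])
im,P=snap('wrist','w25.png');s,Q=snap('side','s25.png')
for nm,i,K in(('w',im,P),('s',s,Q)):
  print([(a,c) for a,c,r in blobs(i,'red',amin=10)[:3]],'exp bar closed',proj(K,bed(-.001,.1975,.081)))"
```

```text
angle 22.02212323006016 r 0.0831103795290784 lever -0.05197375435410391 xoff -0.0014885166354383045
[-0.34  0.15  0.01]
0.023005768047128655 [-3.98732332  3.57163608  6.84733781] [0.65064542 0.18678743 0.08616345]
[(2912, [319.5, 306.3]), (414, [318.0, 217.4]), (85, [317.0, 190.5])] exp bar closed (np.float64(318.69258839763694), np.float64(289.69258785209297))
[(125, [326.5, 179.8])] exp bar closed (np.float64(325.9056706490574), np.float64(171.10478169650406))
```

Emit:
{"api": "carry_out", "payload": {"rows": [{"tx": 0,"ty": 0,"tz": 0,"yaw": 0},{"tx": 0,"ty": 0,"tz": 0,"yaw": 0},{"tx": 0,"ty": 0,"tz": 0,"yaw": 0},{"tx": 0,"ty": 0,"tz": -1,"yaw": 0},{"tx": 0,"ty": 0,"tz": -2,"yaw": 0},{"tx": 0,"ty": 0,"tz": -4,"yaw": 0},{"tx": 0,"ty": 0,"tz": -4,"yaw": 0},{"tx": -1.5,"ty": 0,"tz": -4,"yaw": 0},{"tx": -3,"ty": 0,"tz": -3,"yaw": 0},{"tx": -3,"ty": 0,"tz": -3,"yaw": 0},{"tx": 0,"ty": 0,"tz": 0,"yaw": 0},{"tx": 0,"ty": 0,"tz": 0,"yaw": 0}], "jaw": 0}}

```text
time_s: 63.1
position: [0.6353, 0.118, 0.3113]
tool_rot: [[0.132, 0.991, 0.027], [0.991, -0.131, -0.036], [-0.032, 0.031, -0.999]]
ft_force: [-0.7, -0.7, -0.3]
grip_width: 0.0428
```

```bash
python3 - <<'E'
from h import *
im,P=snap('wrist','w26.png');s,Q=snap('side','s26.png');print(env.observe()['position'])
for c in('blue','yellow','green','red'):
  for a,ce,r in blobs(im,c,amin=40)[:4]:print(c,a,ce,np.round(r[0]+r[1]+(r[2],),1),tob(onz(P,*r[0],.042)))
print('bar exp',proj(P,bed(0,.1975,.081)))
for a,ce,r in blobs(s,'red',(300,140,350,260),10):print('side red',a,ce)
u,v=map(int,proj(P,bed(0,.09,.03)));x0=max(0,u-150);y0=max(0,v-150)
A=cv2.resize(im[y0:y0+300,x0:x0+300,::-1],(590,590))
cv2.imwrite('pics/w26c.png',A)
E
```

```text
[0.63540726 0.1184937  0.31083242]
blue 1291 [316.7, 217.0] [317. 217.  10. 134.  90.] [-0.8 61.6 34. ]
blue 407 [359.8, 253.3] [361.4 255.   14.   40.4   2.7] [62.4  4.  34. ]
yellow 541 [319.5, 255.5] [319.5 255.5  41.   13.   90. ] [ 3.   3.8 34. ]
yellow 61 [317.4, 208.9] [318. 209.  10.   8.   0.] [ 0.5 73.1 34. ]
green 356 [279.1, 254.2] [277.2 256.   40.5  13.1  87.3] [-56.4   3.5  34. ]
red 766 [318.7, 130.7] [319. 138.  62.  22.  90.] [  1.2 166.8  34. ]
red 99 [318.1, 90.9] [318.  91.  14.   6.  90.] [ -0.4 222.   34. ]
bar exp (np.float64(319.35873559744056), np.float64(113.27799588972168))
side red 125 [326.5, 179.8]
```

View pics/w26c.png

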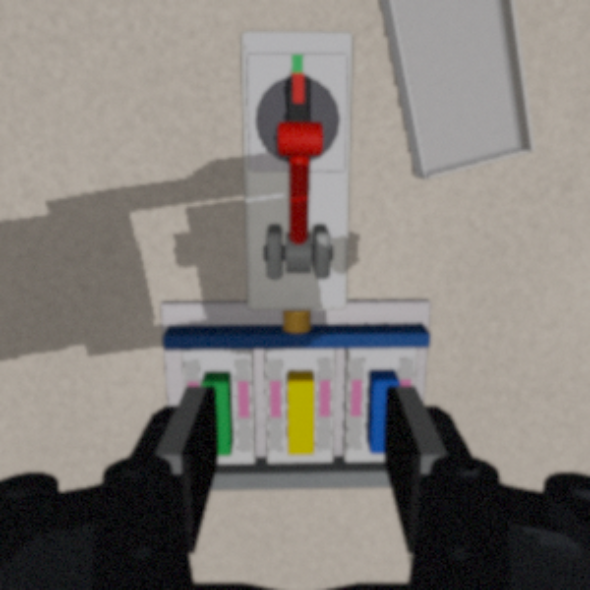

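The lever is closed and the pointer is on the mark. All three trays are squared between the stop and the jaw, and phone and dish look undisturbed. One numeric check of the jaw's front edge before handing in.

```bash
python3 - <<'E'
from h import *
o=env.observe()
im=cv2.cvtColor(cv2.imread('pics/w26.png'),cv2.COLOR_BGR2RGB);P=env.camera_params('wrist')
h=cv2.cvtColor(im,cv2.COLOR_RGB2HSV);m=cv2.inRange(h,(100,110,40),(125,255,255))
for u in(265,300,340,375): 
    r=np.where(m[200:235,u])[0]+200;print(u,r.min(),r.max(),'jaw front top',tob(onz(P,u,r.max()+.5,.034)),'back',tob(onz(P,u,r.min()-.5,.034)))
g=cv2.cvtColor(im,cv2.COLOR_RGB2GRAY)
for u in(310,330): print(u,[(v,int(g[v,u])) for v in range(218,236)],[(v,int(g[v,u])) for v in range(276,296)])
print('exp: tray far edge top',proj(P,bed(0,.05,.012)),'near',proj(P,bed(0,-.05,.012)),'stop top inner',proj(P,bed(0,-.05,.026)),'jaw face top',proj(P,bed(0,.05,.026)))
# same camera method, jaw before (w2, closed start nut .3: face 51.7)
P2=dict(P);P2['view']=np.load('w2.npy');i2=cv2.cvtColor(cv2.imread('pics/w2.png'),cv2.COLOR_BGR2HSV);m2=cv2.inRange(i2,(100,110,40),(125,255,255))
for u in(290,380): r=np.where(m2[190:225,u])[0]+190;print('w2',tob(onz(P2,u,r.max()+.5,.034)))
sd=[cv2.cvtColor(cv2.imread(f'pics/{f}.png'),cv2.COLOR_BGR2RGB) for f in('side0','s14','s26')]
for s in sd: print([c for a,c,r in blobs(s,'blue',(285,205,370,240),60)])
E
```

```text
265 212 222 jaw front top [-72.4  51.5  26. ] back [-71.7  67.6  26. ]
300 212 221 jaw front top [-24.1  52.8  26. ] back [-24.   67.5  26. ]
340 212 221 jaw front top [31.4 52.6 26. ] back [30.9 67.3 26. ]
375 212 221 jaw front top [80.3 52.5 26. ] back [79.4 67.2 26. ]
310 [(218, 41), (219, 36), (220, 33), (221, 39), (222, 66), (223, 116), (224, 160), (225, 176), (226, 178), (227, 176), (228, 170), (229, 161), (230, 158), (231, 155), (232, 159), (233, 165), (234, 170), (235, 170)] [(276, 174), (277, 178), (278, 178), (279, 175), (280, 162), (281, 125), (282, 71), (283, 47), (284, 46), (285, 58), (286, 81), (287, 108), (288, 115), (289, 114), (290, 116), (291, 118), (292, 119), (293, 118), (294, 132), (295, 154)]
330 [(218, 58), (219, 61), (220, 66), (221, 70), (222, 97), (223, 139), (224, 171), (225, 178), (226, 178), (227, 171), (228, 161), (229, 157), (230, 154), (231, 158), (232, 154), (233, 158), (234, 156), (235, 155)] [(276, 176), (277, 179), (278, 177), (279, 175), (280, 160), (281, 111), (282, 58), (283, 51), (284, 50), (285, 65), (286, 95), (287, 109), (288, 120), (289, 119), (290, 121), (291, 120), (292, 118), (293, 122), (294, 139), (295, 164)]
exp: tray far edge top (np.float64(317.1969290469123), np.float64(219.76947768813582)) near (np.float64(316.8013753939869), np.float64(280.9517665437558)) stop top inner (np.float64(317.00829358924824), np.float64(286.06752134774433)) jaw face top (np.float64(317.4308827373754), np.float64(223.3353008011682))
w2 [-64.2  51.7  26. ]
w2 [60.1 52.7 26. ]
[[326.7, 223.0]]
[[331.8, 224.8]]
[[328.3, 223.2], [351.1, 233.7]]
```

Trays' near edge is at row 281.3 (281.0 expected for y = 0), so they rest against the stop. The jaw's front edge moved from about 59 to about 52 mm. Handing in.

```bash
python3 -c "
from h import *
print(env.observe()['time_s'],env.close_job())"
```

```text
the job is handed in; nothing more can be done
63.2 None
```

The job is handed in at 63.2 s of the 208 s limit. All three trays were there today, and no step was left out.

**What I did**
- I flipped the lever open. Then I showed blue, yellow and green to the imager in that order. Each was held still for about 3.5 s with the tool within about 2 mm of the viewing point and its long side within about 0.2° of the pointers.
- I laid the trays side by side in the bed, turned the nut to the green mark, swung the lever closed, let go and moved the arm clear.

**Last checks**
- **Lever:** it looks the same from the side as at the start, when it was closed, and it pushed back with about 7 N at the end of its swing, so I take it to be against its stop.
- **Nut:** before the lever was closed, the bar measured within about 1–2° of the mark, roughly 2.37–2.4 rad. Afterwards the pointer still looked on the mark.
- **Trays:** all three are square, and the near edge I measured in the last picture lies where it should when against the stop.

**Disagreements**
- In the last picture the jaw face measured about 52 mm and the coloured ridges about 4 mm in y, where clamped trays should give 50 mm and 0. I put this down to calibration, because the jaw face also measured about 52 mm in an early picture. The spring travel itself cannot be read, so the clamping tension is inferred.
- The tool leaned by up to about 4° during the moves. Compared with its angle at each grasp, the trays were level at the viewing point to within about 1.5° (blue was the worst).
- I did not check the oil bottle again after the first pictures. The arm only passed it high up.

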